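Fit rest pins in an indexed fixture

ROBOT

A 6-joint arm with a two-finger parallel gripper is mounted at the origin on a cart in front of the work surface, level with it; the furniture and walls round the work are solid. World frame = base frame: x ahead of the robot, y to its left, z up, the work surface at z = 0. Lengths are in m, angles in degrees, forces in N, time in s.
With the tool pointing down it reaches from about 0.4 to 0.825 m from the base axis. Payload 7 kg.
Tool frame: the origin (TCP) lies between the finger pads; the fingertips stand 19 mm ahead of it and the grasp point (between the pads) is the TCP; x points along the fingers, y is the direction in which the jaws open and shut, and the axes are right-handed (so a half turn about x gives the same grasp; the last joint's range is limited). The gripper opens to 88 mm and grips with 3 to 60 N. Pads are 19 mm wide; open, the fingers measure 130 mm over their backs; the gripper's body (78 mm by 193 mm) begins 47 mm behind the grasp point.
Start: joints at [-51.675, 20.546, 0.682, 0, -70.136, -16.507], TCP at [0.251, -0.627, 0.246] pointing down, gripper open.
Joint ranges: [-176.03, 176.03], [-82.01, 121.73], [-58.28, 71.71], [-173.87, 95.51], [-174.79, -0.11], [-173.66, 173.66]. Speed limits (degrees/s): [136.94, 136.94, 172.46, 180, 180, 180].

INTERFACE

Orientations are given as [roll, pitch, yaw] about the fixed x, y, z axes, in that order (R = Rz(yaw) Ry(pitch) Rx(roll)).
In Python, from plant import r gives the robot as it stands.
- The arm moves only by the tool send_rows, never from a script. Its argument "plan" is a list of rows, each a list of 2 entries, a list of its own where there are three numbers: the shift along the tool's x, y, z scaled (see below), then the turn, a rotation vector about the tool's x, y, z scaled (see below). A call has exactly 5 rows; each row is the pose to reach, as a shift and turn from the pose measured when the call began, along the tool's axes at that moment; what a row does not reach only later rows make up. The controller multiplies each number of a shift by 0.15 m and each number of a turn by pi/4 rad. A row lasts 1/10 s, in which the tool goes at most 50 mm and 8.59 degrees, less where a joint would pass 70% of its speed; a pose out of reach is approached as far as the arm can. A call with a number of a shift or a turn outside -1 to 1 is refused whole. A call with a gripper value outside its range is refused whole. "jaw" is the opening, from -1 (shut) to 1 (fully open), so that 0 is half open, set as the call begins (left out, the last holds). The fingers move at their own pace and stop on an object; "force" is the grip in N (left out, the last holds). Time passes only in rows, so rows that repeat a pose let the fingers close, or fill a call up. It gives the time, the measured TCP pose, the force and the opening at its end, in the units of the state.
- r.get_state(): the state, without advancing time (a new reading comes with each control period).
- r.capture(name): name is "scene" or "top" or "wrist"; returns a dict with "color" (420x560x3 uint8, red, green, blue), "range_z" (420x560 float32, m along the optical axis (not along the pixel's ray), 0 where there is no reading), "mtx" (3x3 intrinsics, pixels), "pose" (4x4, takes a point from camera to world coordinates). Camera axes: x right, y down, z forward; pixel columns grow to the right and rows downward; lengths in m; the calibration is good to about 2 mm. A picture is of the moment at which its call begins.
- r.close_job(): hands the job in, once; it reports no verdict.
Trained networks look in a picture, given as the dict that the camera call returned (one of the last four; its "shot" number tells which), for a name from the list of things; names that differ only in an ending like _2 or _b are one class to them, and where a whole thing is asked for, a point or a joint stands for the part that bears it (a point fixed in the world has none). Each returns a list of dicts, best first, with "score" (0 to 1); they miss things now and then, are a little off and sometimes report something else, mostly with a low value. They report only what shows in the picture. A call takes as long as a camera call. They do not tell look-alikes from the thing itself.
- r.find_in(picture, target): "uv" ([column, row] in pixels, amid what is visible of it).
- r.trace(picture, target): "mask" (420x560 bool, what is visible of it) and "uv" ([column, row] in pixels, amid what is visible of it).
The state is a dict: "time_s": time; "joints": joint angles; "qd": joint speeds; "joint_torque": joint torques, N m; "tcp_pos": TCP position; "eef_rot": TCP orientation; "contact_force": force on the tool from outside, world axes, zero at the start; "moment": the same for the moment, N m; "gripper_width": finger opening in m.
Only numpy, scipy, OpenCV 4.12 (cv2) and the standard library are available. Lean on these libraries where they do the work, as an engineer would, in place of code of your own. Each camera call takes 0.05 s, during which the arm holds its last target. There are 200 camera calls.

TASK

Set up the fixture: pull the red spring plunger, slide the yellow sleeve and its cover arm off the bores to the far hole of the rail and let the plunger lock there; then sound the three bores with the depth rod one after another, beginning with the bore next to the rail, and put the rod back in its stand. Stand every rest pin that is there in the bore whose depth suits it, so that all of them stand upright and equally 30 mm proud of the block, then slide the cover arm back over the bores and let the plunger drop home in its first hole. Leave the other things on the bench where they are.

Things in the scene. Friction and masses are not known exactly. Their poses are not given: they have to be found in the camera images.
- fixture: blue base plate fixed to the bench, 10 mm thick, x -85 to +135, y -73 to +203 mm, carrying a steel block (140 x 52 mm, top face 60 mm above the bench) with three bores in a row and, beside it, a rail. Origin: on the bench below the middle bore. x runs along the row of bores towards the rail, y along the rail towards its far hole. Place and yaw vary.
- far_hole (a point): centre of the rail's far hole, in the rail's top face, 89 mm above the bench. The aluminium rail, 24 mm wide, lies along the fixture's y at x = +105 mm between two posts (91 mm high, at y = -58 and +188 mm) and has three 12 mm holes: first at y = 0, middle at +65, far at +130 mm.
- bore_rear (a point): centre of the mouth, in the block's top face, of the bore next to the rail (27 mm wide, 2 mm chamfer). Each of the three bores has another depth: one 16, one 28, one 40 mm, flat bottomed; their order changes from start to start and is not known beforehand.
- bore_mid (a point): mouth of the middle bore, 44 mm from the rear one; as above.
- bore_front (a point): mouth of the bore farthest from the rail (nearest the robot), 44 mm from the middle one; as above.
- sleeve (a joint): travel in m of the yellow square-tube sleeve along the rail (+y of the fixture): 0 at the first hole, 0.065 middle, 0.130 far; stops at -0.010 and 0.143; friction about 2 N. Starts at 0, locked, its cover arm over all three bores. The arm: a flat bar 36 mm wide, 8 mm thick, underside 36 mm above the block's face; the sleeve is 50 mm long.
- plunger (a joint): lift in m of the red spring plunger on the sleeve: 0 fully home in a hole, 0.009 or more when its 8 mm nose is clear of the rail, 0.016 at the stop. Spring: about 8 N down at home, 11 N at the stop. Let go within 2 mm of a hole's middle it drops home; elsewhere it rides on the rail and drops in when the sleeve is pushed over a hole.
- knob (a point): middle of the plunger's red round knob, 26 mm diameter, 18 mm tall, 132 mm above the bench when home. 14 mm below the point is the top of a 22 mm boss, 28 mm below it the top of the cover arm. Pull it straight up.
- pin_short: rest pin, aluminium, 24 mm diameter, 46 mm long, red ring and red top dot, chamfered foot, 120 g; belongs in the 16 mm bore, in which it stands 30 mm proud. Starts upright in a cell of the tray. Origin: centre of its underside, z along it. May be absent (None).
- pin_medium: the same, 58 mm long, white ring and dot; belongs in the 28 mm bore. May be absent (None).
- pin_long: the same, 70 mm long, green ring and dot; belongs in the 40 mm bore. May be absent (None).
- pin_short_top (a point): centre of the short pin's top (None when absent)
- pin_medium_top (a point): centre of the medium pin's top (None when absent)
- pin_long_top (a point): centre of the long pin's top (None when absent)
- depth_rod: steel depth rod, 12 mm diameter, 150 mm long over all, its upper 42 mm a black handle of 22 mm diameter; red, white and green rings stand 16, 28 and 40 mm above its tip. Origin: the tip, z along the rod towards the handle. Starts upright in its stand, tip 8 mm above the bench. 100 g.
- rod_handle (a point): middle of the rod's handle, 130 mm above the tip
- rod_stand: black stand of the rod, fixed to the bench: foot 64 x 64 mm, block 36 x 36 mm with its top 60 mm above the bench. Origin: centre of its underside.
- stand_hole (a point): centre of the mouth of the stand's square hole, 15.5 mm wide with a 3 mm chamfer, 52 mm deep
- tape_roll_b: bystander: roll of black tape, 55 mm wide, 19 mm high; leave it
- steel_block: bystander: ground steel block with a bore, 35 x 50 x 28 mm; leave it
- pin_tray: loose wooden tray, 60 x 160 mm, 22 mm high, 600 g, with three square cells (28 mm wide, 18 mm deep, floor 4 mm above the bench) in a row along its y at y = +50, 0 and -50 mm; the pins stand in these, any one in any cell. Origin: centre of its underside. It need not stay where it is.
Mind the look-alikes: they are no part of the job. What is shaped like the pin_long but blue or pink is not meant.

How it is judged (in metres and radians):
On the way, in this order (a step that is already met when the one before it is completed fails the run):
1. the sleeve is at the far hole of the rail with the plunger fully home (value of joint sleeve between 0.125 and 0.135 m and value of joint plunger below 0.002 m), for 0.2 s.
2. the depth rod's tip is at least 13 mm down the bore next to the rail (horizontal distance between depth_rod and bore_rear below 0.01 m and z of depth_rod in the frame of bore_rear below -0.013 m), for 0.1 s.
3. the depth rod's tip is at least 13 mm down the bore in the middle (horizontal distance between depth_rod and bore_mid below 0.01 m and z of depth_rod in the frame of bore_mid below -0.013 m), for 0.1 s.
4. the depth rod's tip is at least 13 mm down the bore farthest from the rail (horizontal distance between depth_rod and bore_front below 0.01 m and z of depth_rod in the frame of bore_front below -0.013 m), for 0.1 s.
5. the rod is back in its stand, and with the sleeve still locked at the far hole every pin that is there stands released in the bore that fits it (all of step 1 and horizontal distance between depth_rod and stand_hole below 0.008 m and z of depth_rod in the frame of stand_hole below -0.045 m and angle between each of depth_rod, pin_short, pin_medium, pin_long's own z axis and vertical below 0.12 rad and ((horizontal distance between pin_short and bore_rear below 0.005 m and z of pin_short_top in the frame of bore_rear between 0.026 and 0.034 m) or (horizontal distance between pin_short and bore_mid below 0.005 m and z of pin_short_top in the frame of bore_mid between 0.026 and 0.034 m) or (horizontal distance between pin_short and bore_front below 0.005 m and z of pin_short_top in the frame of bore_front between 0.026 and 0.034 m)) and linear speed of each of pin_short, pin_medium, pin_long below 0.02 m/s and ((horizontal distance between pin_medium and bore_rear below 0.005 m and z of pin_medium_top in the frame of bore_rear between 0.026 and 0.034 m) or (horizontal distance between pin_medium and bore_mid below 0.005 m and z of pin_medium_top in the frame of bore_mid between 0.026 and 0.034 m) or (horizontal distance between pin_medium and bore_front below 0.005 m and z of pin_medium_top in the frame of bore_front between 0.026 and 0.034 m)) and ((horizontal distance between pin_long and bore_rear below 0.005 m and z of pin_long_top in the frame of bore_rear between 0.026 and 0.034 m) or (horizontal distance between pin_long and bore_mid below 0.005 m and z of pin_long_top in the frame of bore_mid between 0.026 and 0.034 m) or (horizontal distance between pin_long and bore_front below 0.005 m and z of pin_long_top in the frame of bore_front between 0.026 and 0.034 m)) and contact force between each of pin_short, pin_medium, pin_long and the fingers below 0.1 N), for 0.2 s.
At the end, for the whole second after the job is handed in: Sleeve within 5 mm of the first hole, plunger home (under 2 mm); each pin present is in a bore (centred to 5 mm), top 26 to 34 mm above the block's face, tilt under 0.12 rad, at rest; rod at least 45 mm down its stand's hole, upright; all released (value of joint sleeve between -0.005 and 0.005 m and value of joint plunger below 0.002 m and horizontal distance between depth_rod and stand_hole below 0.008 m and z of depth_rod in the frame of stand_hole below -0.045 m and angle between each of depth_rod, pin_short, pin_medium, pin_long's own z axis and vertical below 0.12 rad and ((horizontal distance between pin_short and bore_rear below 0.005 m and z of pin_short_top in the frame of bore_rear between 0.026 and 0.034 m) or (horizontal distance between pin_short and bore_mid below 0.005 m and z of pin_short_top in the frame of bore_mid between 0.026 and 0.034 m) or (horizontal distance between pin_short and bore_front below 0.005 m and z of pin_short_top in the frame of bore_front between 0.026 and 0.034 m)) and linear speed of each of pin_short, pin_medium, pin_long, depth_rod below 0.02 m/s and ((horizontal distance between pin_medium and bore_rear below 0.005 m and z of pin_medium_top in the frame of bore_rear between 0.026 and 0.034 m) or (horizontal distance between pin_medium and bore_mid below 0.005 m and z of pin_medium_top in the frame of bore_mid between 0.026 and 0.034 m) or (horizontal distance between pin_medium and bore_front below 0.005 m and z of pin_medium_top in the frame of bore_front between 0.026 and 0.034 m)) and ((horizontal distance between pin_long and bore_rear below 0.005 m and z of pin_long_top in the frame of bore_rear between 0.026 and 0.034 m) or (horizontal distance between pin_long and bore_mid below 0.005 m and z of pin_long_top in the frame of bore_mid between 0.026 and 0.034 m) or (horizontal distance between pin_long and bore_front below 0.005 m and z of pin_long_top in the frame of bore_front between 0.026 and 0.034 m)) and contact force between each of pin_short, pin_medium, pin_long and the fingers below 0.1 N); the robot touches nothing.
It fails at once if the roll of tape is shifted by more than 30 mm (distance of tape_roll_b from where it was at the start of the episode above 0.03 m).
It fails at once if the steel block is shifted by more than 30 mm (distance of steel_block from where it was at the start of the episode above 0.03 m).
Of pin_short, pin_medium, pin_long only 2 to 3 are there at a start; the rules pass over those that are not, and their reading is None.
At some moment in a run one of pin_tray may be knocked a few centimetres aside while the robot is not near it.
It also fails if it takes over 200 s, if anything falls off the work surface, if the arm or the gripper's body presses on something with over 40 N, if the wrist force passes 120 N, or if a joint passes its speed limit or range.

## Working session

There is one attempt and no reset: what is moved stays moved. The work goes in short steps, Python scripts to look and compute and a tool call to move; the robot and the scene stay as the last step left them, time stands still between calls to the robot, and variables do not carry over. Pictures are saved under pics/ and viewed, about 12 in all and at most 16, crops included, and the job is handed in when it is done.

Besides the shell and the picture viewer there is one more tool, called after "Request:" as a command line: name --argument value ..., lists and objects as JSON in quotes. send_rows: Moves the arm, as the interface text tells. Its arguments: {"type":"object","properties":{"plan":{"type":"array"},"jaw":{"type":"number"},"force":{"type":"number"}},"required":["plan"]}

```bash
ls; mkdir -p pics; cat > h.py <<'E'
import numpy as np, cv2
from scipy.spatial.transform import Rotation as R
from plant import r
def save(p,name,crop=None,scale=1):
    c=p["color"][...,::-1]
    if crop: c=c[crop[1]:crop[3],crop[0]:crop[2]]
    if scale!=1: c=cv2.resize(c,None,fx=scale,fy=scale,interpolation=cv2.INTER_CUBIC)
    cv2.imwrite("pics/"+name,c)
def cloud(p):
    z=p["range_z"]; v,u=np.mgrid[:z.shape[0],:z.shape[1]]
    K=p["mtx"]; X=np.stack([(u-K[0,2])/K[0,0]*z,(v-K[1,2])/K[1,1]*z,z],-1)
    W=X@p["pose"][:3,:3].T+p["pose"][:3,3]; W[z==0]=np.nan
    return W
def at_z(p,uv,z):
    K=p["mtx"]; d=p["pose"][:3,:3]@np.array([(uv[0]-K[0,2])/K[0,0],(uv[1]-K[1,2])/K[1,1],1]); o=p["pose"][:3,3]
    return o+d*(z-o[2])/d[2]
def proj(p,X):
    q=p["pose"][:3,:3].T@(np.asarray(X)-p["pose"][:3,3]); q=p["mtx"]@q; return q[:2]/q[2]
def pose():
    s=r.get_state(); return np.array(s["tcp_pos"]),R.from_euler("xyz",s["eef_rot"],degrees=True),s
def go(target,yaw=None):
    """scaled shift & turn to reach target TCP, tool down with jaw axis (tool y) at yaw deg in world (mod 180)"""
    t,Ro,s=pose(); d=Ro.inv().apply(np.array(target)-t)/0.15
    if yaw is None: rv=np.zeros(3)
    else:
        best=None
        for k in (0,180):
            a=np.radians(yaw+k); y=np.array([np.cos(a),np.sin(a),0]); x=np.array([0,0,-1.]); 
            T=R.from_matrix(np.stack([x,y,np.cross(x,y)],1)); v=(Ro.inv()*T).as_rotvec()
            if best is None or np.linalg.norm(v)<np.linalg.norm(best): best=v
        rv=best/(np.pi/4)
    print("shift",d.round(3),"turn",rv.round(3),"| dist mm",np.round(np.linalg.norm(d)*150),"deg",np.round(np.linalg.norm(rv)*45,1)); return d,rv
E
cat > a.py <<'E'
from h import *
s=r.get_state(); print({k:np.round(v,3).tolist() for k,v in s.items()})
for n in("scene","top"):
    p=r.capture(n); save(p,n+"0.png"); print(n,p["shot"],p["mtx"].round(1).tolist(),p["pose"].round(3).tolist())
    W=cloud(p); np.savez("pics/"+n,**{k:p[k] for k in("color","range_z","mtx","pose")})
    for t in "knob pin_short pin_medium pin_long depth_rod rod_stand tape_roll_b steel_block pin_tray fixture sleeve".split():
        for d in r.find_in(p,t)[:4]:
            u,v=np.round(d["uv"]).astype(int); print(t,round(d["score"],2),u,v,W[v,u].round(3))
E
python3 a.py
```

```text
pics
{'time_s': 0.0, 'joints': [-51.676, 20.591, 0.635, -0.021, -70.138, -16.507], 'qd': [0.015, -0.083, 0.031, -0.007, 0.017, -0.063], 'joint_torque': [0.0, -58.272, 29.305, 6.997, 0.007, -0.0], 'tcp_pos': [0.251, -0.626, 0.245], 'eef_rot': [94.528, 89.903, 116.338], 'contact_force': [0.401, 1.548, -0.625], 'moment': [0.045, 0.003, 0.019], 'gripper_width': 0.088}
scene 1 [[481.4, 0.0, 274.5], [0.0, 481.4, 210.3], [0.0, 0.0, 1.0]] [[-0.039, 0.679, -0.733, 1.395], [0.999, 0.026, -0.029, -0.144], [-0.0, -0.734, -0.679, 0.928], [0.0, 0.0, 0.0, 1.0]]
knob 0.69 330 211 [ 0.498 -0.039  0.099]
knob 0.59 210 219 [ 0.474 -0.353  0.037]
pin_short 0.43 192 220 [ 0.48  -0.4    0.037]
pin_short 0.24 213 223 [ 0.468 -0.348  0.016]
pin_medium 0.71 256 266 [ 0.614 -0.221  0.013]
pin_medium 0.69 208 216 [ 0.478 -0.357  0.052]
pin_long 0.71 260 213 [ 0.469 -0.219  0.059]
pin_long 0.59 227 210 [ 0.474 -0.305  0.071]
pin_long 0.57 288 218 [ 0.496 -0.145  0.069]
pin_long 0.43 254 240 [ 0.536 -0.231  0.025]
depth_rod 0.46 263 238 [ 0.628 -0.201  0.129]
rod_stand 0.68 258 268 [ 0.626 -0.215  0.021]
tape_ro
[... 608 characters left out ...]
65 -0.404  0.046]
pin_medium 0.5 345 238 [ 0.467 -0.356  0.061]
pin_long 0.73 283 190 [ 0.6   -0.19   0.062]
pin_long 0.61 326 240 [ 0.461 -0.303  0.074]
pin_long 0.58 297 216 [ 0.526 -0.226  0.073]
pin_long 0.54 269 233 [ 0.482 -0.151  0.067]
depth_rod 0.7 363 240 [ 0.462 -0.406  0.049]
rod_stand 0.55 283 188 [ 0.607 -0.19   0.058]
tape_roll_b 0.63 165 264 [ 0.407  0.14  -0.002]
tape_roll_b 0.56 359 238 [ 0.468 -0.396  0.047]
tape_roll_b 0.44 282 188 [ 0.606 -0.187  0.061]
steel_block 0.78 401 209 [ 0.551 -0.521  0.027]
pin_tray 0.5 286 182 [ 0.606 -0.197  0.132]
fixture 0.64 216 211 [ 0.537 -0.013  0.101]
sleeve 0.65 219 218 [ 0.518 -0.021  0.103]
sleeve 0.29 402 208 [ 0.558 -0.531 -0.   ]
```

View pics/scene0.png

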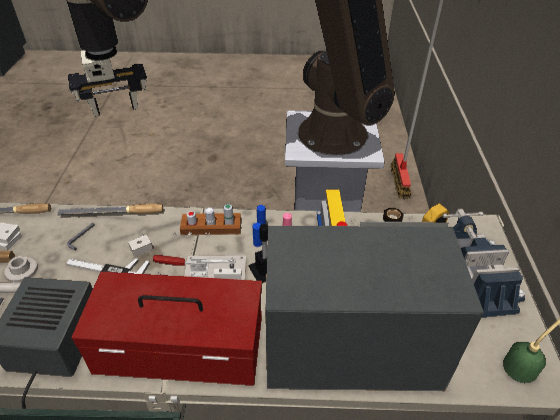

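View pics/top0.png

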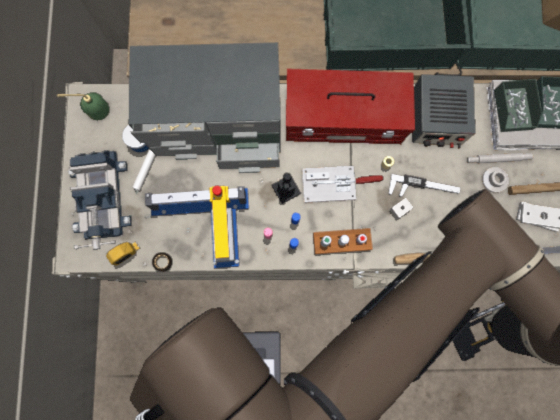

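The scene view shows little of the fixture because the cabinet hides it. The top view shows these things:
- **Fixture:** yellow cover arm (222,225), red knob (217,190), rail from about (150,205) to (245,195).
- **Rod stand:** black, with the rod, at (286,186).
- **Tray:** green pin (326,240), white pin (345,239), red pin (362,239).
- **Look-alikes for the pins:** blue (295,218), blue (294,243), pink (268,233). The tray pins are the right ones, going by their ring colours.
- **Bystanders:** tape roll (162,262), steel block (402,208).

```bash
cat > b.py <<'E'
from h import *
p=dict(np.load("pics/top.npz")); W=cloud(p); hsv=cv2.cvtColor(p["color"],cv2.COLOR_RGB2HSV); H,S,V=[hsv[...,i].astype(int) for i in range(3)]
v,u=np.mgrid[:420,:560]
def box(a,b,c,d): return (u>=a)&(u<=c)&(v>=b)&(v<=d)
def rep(n,m):
    P=W[m]; P=P[~np.isnan(P[:,0])]; (c,sz,a)=cv2.minAreaRect(P[:,:2].astype(np.float32)); print(n,len(P),"mean",P.mean(0).round(4),"med z",np.median(P[:,2]).round(4),"rect",np.round(c,4),np.round(sz,4),round(a,1))
z=W[...,2]
F=box(140,175,255,275)
rep("knob",F&(z>.135)&(z<.15)&((H<8)|(H>172))&(S>150))
rep("yellow arm",F&(z>.097)&(z<.11)&(H>20)&(H<35)&(S>150))
rep("blue base",F&(z>.003)&(z<.016)&(H>100)&(H<125)&(S>100))
rep("rail top",F&(z>.084)&(z<.095)&(S<90))
rep("rail all",F&(z>.084)&(z<.095)&~((H>20)&(H<35)&(S>150)))
Rb=box(265,165,305,210)
rep("handle top",Rb&(z>.148)&(z<.17)); rep("stand top",Rb&(z>.052)&(z<.068)); rep("foot",Rb&(z>.004)&(z<.03)&(V<80))
T=box(308,225,380,260)
rep("tray top",T&(z>.018)&(z<.026))
for n,a,b in (("green",318,335),("white",337,352),("red",354,370)):
    rep(n,T&(u>=a)&(u<=b)&(z>.035)); 
# cabinet / drawer heights near
for (a,b) in ((215,178),(245,160),(240,150),(200,150),(330,185),(315,165),(145,170)): print((a,b),W[b,a].round(3))
for n,(a,b) in dict(blue1=(295,218),blue2=(294,243),pink=(268,233)).items(): print(n,W[b,a].round(3))
E
python3 b.py
```

```text
knob 61 mean [ 0.5851 -0.0183  0.1399] med z 0.1398 rect [ 0.5848 -0.0177] [0.022  0.0186] 3.0
yellow arm 846 mean [ 0.501  -0.0245  0.1031] med z 0.1031 rect [ 0.51   -0.0259] [0.1885 0.0468] 5.7
blue base 906 mean [0.5349 0.0302 0.0091] med z 0.009 rect [0.4901 0.0289] [0.211 0.273] 11.0
rail top 728 mean [0.5806 0.0593 0.0887] med z 0.0886 rect [0.5818 0.0462] [0.2494 0.1396] 68.7
rail all 737 mean [0.5808 0.058  0.0887] med z 0.0886 rect [0.5818 0.0462] [0.2494 0.1396] 68.7
handle top 57 mean [ 0.6153 -0.199   0.156 ] med z 0.1562 rect [ 0.6153 -0.1991] [0.0188 0.0213] 54.6
stand top 118 mean [ 0.612  -0.1991  0.0587] med z 0.0589 rect [ 0.6168 -0.2   ] [0.0374 0.0367] 26.8
foot 219 mean [ 0.6101 -0.1922  0.0103] med z 0.0082 rect [ 0.639  -0.1853] [0.1161 0.0602] 27.7
tray top 759 mean [ 0.4648 -0.3541  0.0215] med z 0.0214 rect [ 0.4655 -0.3551] [0.0607 0.1607] 3.7
green 76 mean [ 0.4603 -0.3039  0.069 ] med z 0.0726 rect [ 0.4609 -0.305 ] [0.0222 0.023 ] 0.7
white 71 mean [ 0.4643 -0.3537  0.0589] med z 0.0606 rect [ 0.4644 -0.3548] [0.0217 0.0234] 0.2
red 66 mean [ 0.4678 -0.4039  0.0486] med z 0.0493 rect [ 0.4678 -0.4044] [0.0216 0.0232] 5.5
(215, 178) [0.65  0.004 0.003]
(245, 160) [ 0.678 -0.087  0.091]
(240, 150) [ 0.729 -0.068  0.016]
(200, 150) [0.719 0.041 0.049]
(330, 185) [ 0.625 -0.325  0.01 ]
(315, 165) [ 0.688 -0.284 -0.004]
(145, 170) [0.671 0.2   0.016]
blue1 [ 0.521 -0.221  0.07 ]
blue2 [ 0.454 -0.217  0.069]
pink [ 0.482 -0.148  0.068]
```

```bash
cat >> b.py <<'E'
print("----")
def fit(n,m):
    P=W[m][:,:2]; P=P[~np.isnan(P[:,0])]; c=np.median(P,0)
    for _ in range(6):
        q=P-c; vx,vy,x0,y0=cv2.fitLine(P.astype(np.float32),cv2.DIST_HUBER,0,.01,.01).ravel(); nrm=np.array([-vy,vx]); dd=(P-[x0,y0])@nrm; P=P[abs(dd)<max(.014,2*dd.std())]
    t=(P-[x0,y0])@[vx,vy]; print(n,len(P),"dir",np.degrees(np.arctan2(vy,vx)).round(2),"c",(x0.round(4),y0.round(4)),"width",np.ptp((P-[x0,y0])@nrm).round(4),"len",t.min().round(3),t.max().round(3))
fit("rail",F&(z>.084)&(z<.0925)&(W[...,0]>.54)&(S<110)&(W[...,1]>0.02)&(W[...,1]<.16))
Y=F&(z>.098)&(z<.108)&(H>20)&(H<35)&(S>150)&(W[...,0]<.55)
fit("arm",Y)
for y0 in np.arange(.42,.56,.02):
    m=Y&(abs(W[...,0]-y0)<.01); print(y0.round(2),W[m][:,1].min().round(4),W[m][:,1].max().round(4),end=" ; ")
c=(W[...,0]>.72)&(W[...,0]<1)&(abs(W[...,1])<.15)
print("cab", [(x.round(2),np.nanmax(np.where((abs(W[...,0]-x)<.01)&(abs(W[...,1]+.02)<.1),z,np.nan)).round(3)) for x in np.arange(.64,.86,.02)])
E
python3 b.py | sed -n '/----/,$p'
```

```text
----
rail 424 dir -86.1 c (np.float32(0.579), np.float32(0.0907)) width 0.0249 len -0.069 0.07
arm 636 dir 3.86 c (np.float32(0.4814), np.float32(-0.0251)) width 0.0344 len -0.066 0.069
0.42 -0.0457 -0.0117 ; 0.44 -0.0452 -0.0114 ; 0.46 -0.0424 -0.0109 ; 0.48 -0.0425 -0.008 ; 0.5 -0.0396 -0.0082 ; 0.52 -0.0394 -0.0052 ; 0.54 -0.037 -0.0046 ; Traceback (most recent call last):
  File "b.py", line 33, in <module>
    m=Y&(abs(W[...,0]-y0)<.01); print(y0.round(2),W[m][:,1].min().round(4),W[m][:,1].max().round(4),end=" ; ")
                                                  ~~~~~~~~~~~~~^^
    return umr_minimum(a, axis, None, out, keepdims, initial, where)
ValueError: zero-size array to reduction operation minimum which has no identity
```

```bash
cat >> h.py <<'E'
YAW=93.9
E
python3 -c "
from h import *
go((0.5,-0.4,.27),YAW); go((.5855,-.018,.27),YAW); t,Ro,s=pose(); print(Ro.as_matrix().round(2))"
```

```text
shift [-0.163  0.785  2.104] turn [ 0.398  0.    -0.   ] | dist mm 338.0 deg 17.9
shift [-0.163  2.938  3.579] turn [ 0.398  0.    -0.   ] | dist mm 695.0 deg 17.9
[[ 0.   -0.37  0.93]
 [ 0.    0.93  0.37]
 [-1.    0.    0.  ]]
```

Request:
send_rows --plan '[[[-0.16,0.98,1.0],[0.398,0,0]],[[-0.16,0.98,1.0],[0.398,0,0]],[[-0.16,0.98,1.0],[0.398,0,0]],[[-0.16,0.98,1.0],[0.398,0,0]],[[-0.16,0.98,1.0],[0.398,0,0]]]' --jaw 1

```text
time_s: 1.7
tcp_pos: [0.3368, -0.4314, 0.2709]
eef_rot: [-24.4, 89.9, -20.4]
contact_force: [0.2, -1.1, 1.2]
gripper_width: 0.0877
```

Request:
send_rows --plan '[[[0,0.885,0.618],[0,0,0]],[[0,0.885,0.618],[0,0,0]],[[0,0.885,0.618],[0,0,0]],[[0,0.885,0.618],[0,0,0]],[[0,0.885,0.618],[0,0,0]]]'

```text
time_s: 2.2
tcp_pos: [0.4211, -0.2907, 0.2713]
eef_rot: [-21.7, 89.8, -17.4]
contact_force: [0.0, -0.9, -0.1]
gripper_width: 0.0875
```

Request:
send_rows --plan '[[[0,0.885,0.618],[0,0,0]],[[0,0.885,0.618],[0,0,0]],[[0,0.885,0.618],[0,0,0]],[[0,0.885,0.618],[0,0,0]],[[0,0.885,0.618],[0,0,0]]]'

```text
time_s: 2.7
tcp_pos: [0.5045, -0.1506, 0.2711]
eef_rot: [-26.2, 89.8, -21.8]
contact_force: [-2.1, -1.4, 0.3]
gripper_width: 0.0877
```

Request:
send_rows --plan '[[[0,0.885,0.618],[0,0,0]],[[0,0.885,0.618],[0,0,0]],[[0,0.885,0.618],[0,0,0]],[[0,0.885,0.618],[0,0,0]],[[0,0.885,0.618],[0,0,0]]]'

```text
time_s: 3.2
tcp_pos: [0.5874, -0.0111, 0.2704]
eef_rot: [-54.2, 89.9, -49.7]
contact_force: [-0.5, -0.3, -0.8]
gripper_width: 0.0876
```

```bash
python3 -c "
from h import *
t,Ro,s=pose(); print(s['time_s'],t.round(4),Ro.as_matrix().round(3).tolist(),np.round(s['joints'],1))
p=r.capture('wrist'); save(p,'w1.png'); W=cloud(p); hsv=cv2.cvtColor(p['color'],cv2.COLOR_RGB2HSV).astype(int)
m=(W[...,2]>.136)&(W[...,2]<.15)&(hsv[...,1]>150)&((hsv[...,0]<8)|(hsv[...,0]>172)); P=W[m]; print(len(P),P.mean(0).round(4), cv2.minEnclosingCircle(P[:,:2].astype('float32')))
print(p['pose'].round(3).tolist())
go((P[:,0].mean(),P[:,1].mean(),.132),YAW)
"
```

```text
3.2 [ 0.5874 -0.0111  0.2704] [[0.001, -0.077, 0.997], [-0.001, 0.997, 0.077], [-1.0, -0.002, 0.001]] [ 1.800e+01  1.140e+01 -8.700e+00  1.000e-01 -6.990e+01 -1.036e+02]
716 [ 0.5878 -0.0162  0.1403] ((0.5978219509124756, -0.10023975372314453), 0.09723719954490662)
[[-0.077, 0.96, 0.271, 0.517], [0.997, 0.074, 0.019, -0.015], [-0.002, 0.272, -0.962, 0.409], [0.0, 0.0, 0.0, 1.0]]
shift [ 0.924 -0.027  0.004] turn [0.011 0.001 0.002] | dist mm 139.0 deg 0.5
```

View pics/w1.png

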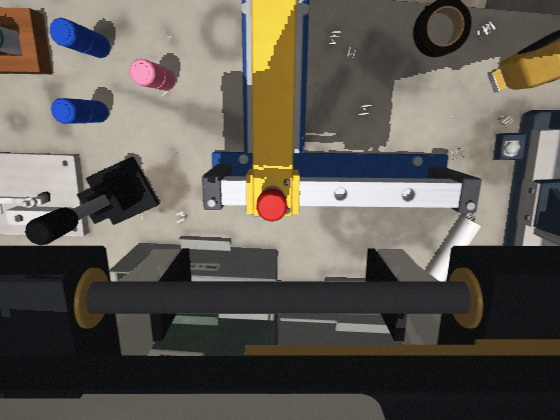

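```bash
python3 -c "
from h import *
p=r.capture('wrist'); W=cloud(p); hsv=cv2.cvtColor(p['color'],cv2.COLOR_RGB2HSV).astype(int)
m=(W[...,2]>.136)&(W[...,2]<.15)&(hsv[...,1]>150)&((hsv[...,0]<8)|(hsv[...,0]>172))&(abs(W[...,1]+.016)<.03)&(abs(W[...,0]-.587)<.03); P=W[m]; print(len(P),P.mean(0).round(4), cv2.minEnclosingCircle(P[:,:2].astype('float32')))
Y=(W[...,2]>.098)&(W[...,2]<.108)&(hsv[...,1]>150)&(hsv[...,0]>20)&(hsv[...,0]<35)&(W[...,0]<.545)
Q=W[Y][:,:2].astype('float32'); l=cv2.fitLine(Q,cv2.DIST_L2,0,.01,.01).ravel(); print(l, np.degrees(np.arctan2(l[1],l[0])), cv2.minAreaRect(Q))
Rl=(W[...,2]>.086)&(W[...,2]<.092)&(W[...,1]>.03)&(W[...,1]<.15)&(W[...,0]>.54)&(W[...,0]<.62)
Q=W[Rl][:,:2].astype('float32'); l=cv2.fitLine(Q,cv2.DIST_HUBER,0,.01,.01).ravel(); print(l, cv2.minAreaRect(Q))
"
```

```text
712 [ 0.5877 -0.0155  0.1403] ((0.5885422229766846, -0.01547473669052124), 0.01284192968159914)
[ 0.99730164  0.07341318  0.48296002 -0.02249346] 4.2100525 ((0.48750853538513184, -0.02221888303756714), (0.11746057868003845, 0.03514459729194641), 3.774446725845337)
[ 0.06743812 -0.99772346  0.58158165  0.09074534] ((0.5819603800773621, 0.0899638682603836), (0.02455693855881691, 0.12137123942375183), 3.8418383598327637)
```

The wrist view confirms the knob at (271,204), on the sleeve at the first hole. The two free holes are at (340,194) and (407,194). The stand and rod are at (120,195), the look-alike blue and pink cylinders at (80,38), (80,110) and (152,73), and the tape at (442,27). I'm descending on the knob.

Request:
send_rows --plan '[[[0.2,-0.03,0.0],[0.01,0,0]],[[0.4,-0.03,0.0],[0.01,0,0]],[[0.65,-0.03,0],[0.01,0,0]],[[0.85,-0.03,0],[0.01,0,0]],[[0.92,-0.03,0],[0.01,0,0]]]'

```text
time_s: 3.8
tcp_pos: [0.5844, -0.0196, 0.1302]
eef_rot: [-147.4, 89.8, -143.6]
contact_force: [-0.4, -0.5, -0.6]
gripper_width: 0.0876
```

Request:
send_rows --plan '[[[0,0,0],[0,0,0]],[[0,0,0],[0,0,0]],[[0,0,0],[0,0,0]],[[0,0,0],[0,0,0]],[[0,0,0],[0,0,0]]]' --jaw -1 --force 40

```text
time_s: 4.3
tcp_pos: [0.5849, -0.0194, 0.1313]
eef_rot: [-128.2, 89.9, -124.5]
contact_force: [1.1, -0.5, -0.0]
gripper_width: 0.0532
```

```bash
python3 -c "
from h import *
t,Ro,s=pose(); print({k:np.round(v,4).tolist() for k,v in s.items()})
go((.5875,-.0157,.132),YAW)"
```

```text
{'time_s': 4.3, 'joints': [17.2807, 17.8716, -19.4806, 0.0962, -52.7451, -103.5851], 'qd': [0.1967, 0.3317, -0.3085, -0.0899, 0.167, 0.0208], 'joint_torque': [-0.0894, -50.0115, 24.7485, 5.8837, -0.0993, 0.0017], 'tcp_pos': [0.5849, -0.0194, 0.1313], 'eef_rot': [-128.2389, 89.8762, -124.4849], 'contact_force': [1.1282, -0.5423, -0.0466], 'moment': [-0.0084, -0.0331, 0.001], 'gripper_width': 0.0532}
shift [-0.005  0.024  0.019] turn [-0.003 -0.002  0.002] | dist mm 5.0 deg 0.2
```

Request:
send_rows --plan '[[[0,0.024,0.019],[0,0,0]],[[0,0.024,0.019],[0,0,0]],[[0,0.024,0.019],[0,0,0]],[[0,0.024,0.019],[0,0,0]],[[0,0.024,0.019],[0,0,0]]]'

```text
time_s: 4.8
tcp_pos: [0.5876, -0.0156, 0.1314]
eef_rot: [-124.1, 89.9, -120.4]
contact_force: [0.6, -0.1, 1.2]
gripper_width: 0.0247
```

```bash
python3 -c "
from h import *
t,Ro,s=pose(); print(t.round(4),s['contact_force'],s['gripper_width'])
go((.5875,-.0157,.132),YAW)"
```

```text
[ 0.5876 -0.0156  0.1314] [ 0.57744365 -0.13831858  1.19957763] 0.024669496754004875
shift [-0.004 -0.001 -0.001] turn [-0.003 -0.001  0.002] | dist mm 1.0 deg 0.2
```

Request:
send_rows --plan '[[[0,0,0],[0,0,0]],[[-0.02,0,0],[0,0,0]],[[-0.05,0,0],[0,0,0]],[[-0.087,0,0],[0,0,0]],[[-0.087,0,0],[0,0,0]]]'

```text
time_s: 5.3
tcp_pos: [0.5875, -0.0156, 0.144]
eef_rot: [-137.5, 89.9, -133.8]
contact_force: [4.8, -1.6, -11.8]
gripper_width: 0.0243
```

```bash
python3 -c "
from h import *
t,Ro,s=pose(); print(t.round(4),s['contact_force'],s['gripper_width'])
e=np.array([-.068,.9977,0])
go(np.array((.5875,-.0157,.1440))+.13*e)"
```

```text
[ 0.5875 -0.0156  0.144 ] [  4.7856175   -1.64940469 -11.81538504] 0.024299734801410195
shift [-0.001  0.866 -0.003] turn [0. 0. 0.] | dist mm 130.0 deg 0.0
```

Request:
send_rows --plan '[[[0,0.08,0],[0,0,0]],[[0,0.2,0],[0,0,0]],[[0,0.32,0],[0,0,0]],[[0,0.44,0],[0,0,0]],[[0,0.56,0],[0,0,0]]]'

```text
time_s: 5.8
tcp_pos: [0.5819, 0.0685, 0.143]
eef_rot: [-137.4, 89.8, -133.6]
contact_force: [6.3, -1.8, -10.8]
gripper_width: 0.0243
```

```bash
python3 -c "
from h import *
t,Ro,s=pose(); print(t.round(4),s['contact_force'],s['gripper_width'])
e=np.array([-.068,.9977,0])
go(np.array((.5875,-.0157,.1440))+.13*e)"
```

```text
[0.5819 0.0685 0.143 ] [  6.32251874  -1.76679379 -10.81371509] 0.02434752138893938
shift [-0.007  0.304 -0.002] turn [0. 0. 0.] | dist mm 46.0 deg 0.0
```

Request:
send_rows --plan '[[[0,0.1,0],[0,0,0]],[[0,0.2,0],[0,0,0]],[[0,0.27,0],[0,0,0]],[[0,0.304,0],[0,0,0]],[[0,0.304,0],[0,0,0]]]'

```text
time_s: 6.3
tcp_pos: [0.5789, 0.1149, 0.1421]
eef_rot: [-146.2, 89.8, -142.4]
contact_force: [4.1, 2.0, -10.6]
gripper_width: 0.0239
```

```bash
python3 -c "
from h import *
t,Ro,s=pose(); print(t.round(4),s['contact_force'],s['gripper_width'])
e=np.array([-.068,.9977,0])
go(np.array((.5875,-.0157,.1440))+.13*e)
p=r.capture('wrist'); W=cloud(p); hsv=cv2.cvtColor(p['color'],cv2.COLOR_RGB2HSV).astype(int)
save(p,'w2.png')"
```

```text
[0.5789 0.1149 0.1421] [  4.0873272    1.95656727 -10.59604703] 0.02385942216524753
shift [-0.013 -0.006 -0.002] turn [0. 0. 0.] | dist mm 2.0 deg 0.0
```

Request:
send_rows --plan '[[[0,-0.006,0],[0,0,0]],[[0.03,-0.006,0],[0,0,0]],[[0.05,-0.006,0],[0,0,0]],[[0.07,-0.006,0],[0,0,0]],[[0.07,-0.006,0],[0,0,0]]]'

```text
time_s: 6.85
tcp_pos: [0.579, 0.1138, 0.1315]
eef_rot: [-146.5, 89.8, -142.7]
contact_force: [4.0, 0.9, -9.4]
gripper_width: 0.0244
```

```bash
python3 -c "
from h import *
t,Ro,s=pose(); print(t.round(4),s['contact_force'],s['gripper_width'])"
```

```text
[0.579  0.1138 0.1315] [ 4.01550807  0.88061428 -9.43355256] 0.024410431637369116
```

Now at the far hole. I'm opening the jaw, rising, and checking the plunger height.

Request:
send_rows --plan '[[[0,0,0],[0,0,0]],[[0,0,0],[0,0,0]],[[0,0,0],[0,0,0]],[[0,0,0],[0,0,0]],[[0,0,0],[0,0,0]]]' --jaw 1

```text
time_s: 7.35
tcp_pos: [0.579, 0.1137, 0.1319]
eef_rot: [-143.4, 89.8, -139.6]
contact_force: [-0.9, 0.3, -0.2]
gripper_width: 0.0588
```

Request:
send_rows --plan '[[[-0.2,0,0],[0,0,0]],[[-0.4,0,0],[0,0,0]],[[-0.6,0,-0.1],[0,0,0]],[[-0.8,-0.1,-0.2],[0,0,0]],[[-0.95,-0.2,-0.3],[0,0,0]]]'

```text
time_s: 7.85
tcp_pos: [0.5362, 0.0809, 0.2765]
eef_rot: [-117.3, 89.9, -113.5]
contact_force: [-0.0, 0.4, -0.5]
gripper_width: 0.0873
```

```bash
cat > c.py <<'E'
from h import *
def knob(p,W):
    hsv=cv2.cvtColor(p['color'],cv2.COLOR_RGB2HSV).astype(int)
    m=(W[...,2]>.12)&(W[...,2]<.165)&(hsv[...,1]>150)&((hsv[...,0]<8)|(hsv[...,0]>172))&(abs(W[...,0]-.58)<.05)&(W[...,1]>-.08); P=W[m]; zt=np.median(P[:,2]); P=P[abs(P[:,2]-zt)<.003]
    print('knob',len(P),P.mean(0).round(4),'ztop',zt.round(4))
if __name__=="__main__":
    t,Ro,s=pose(); print(s['time_s'],t.round(4),s['contact_force'].round(1) if hasattr(s['contact_force'],'round') else s['contact_force'])
    p=r.capture('wrist'); W=cloud(p); knob(p,W); save(p,'w3.png')
    ex=np.array([.9977,.068]); o=np.array([.5875,-.0157])-.105*ex
    z=W[...,2]
    for n,k in (("rear",44),("mid",0),("front",-44)):
        c=o+ex*k/1000; d=np.hypot(W[...,0]-c[0],W[...,1]-c[1])
        f=(d<.03)&(z>.055)&(z<.066); h=(d<.018)&(z<.057)
        print(n,c.round(4),'face',f.sum(),np.nanmedian(z[f]).round(4),'in hole',h.sum(),np.nanpercentile(z[h],[2,10,50]).round(4) if h.sum() else '', 'hole mean',W[h][:,:2].mean(0).round(4), 'px',proj(p,[*c,.06]).round(0))
    p2=r.capture('top'); save(p2,'t2.png'); knob(p2,cloud(p2))
E
python3 c.py
```

```text
7.85 [0.5362 0.0809 0.2765] [-0.   0.4 -0.5]
knob 607 [0.5789 0.1148 0.1403] ztop 0.1403
rear [ 0.5266 -0.0198] face 1950 0.0596 in hole 506 [0.028  0.0307 0.0325] hole mean [ 0.5316 -0.0245] px [181. 170.]
mid [ 0.4827 -0.0228] face 2169 0.0596 in hole 562 [0.0166 0.0187 0.0217] hole mean [ 0.4854 -0.0294] px [178. 126.]
front [ 0.4388 -0.0258] face 2254 0.0596 in hole 626 [0.0398 0.0422 0.0437] hole mean [ 0.4393 -0.0284] px [174.  79.]
knob 0 [nan nan nan] ztop nan
  return _methods._mean(a, axis=axis, dtype=dtype,
  ret = ret.dtype.type(ret / rcount)
c.py:5: RuntimeWarning: Mean of empty slice.
  print('knob',len(P),P.mean(0).round(4),'ztop',zt.round(4))
  ret = um.true_divide(
```

```bash
cat > d.py <<'E'
from h import *
p=r.capture('wrist'); W=cloud(p); z=W[...,2]
ex=np.array([.9977,.068]); o=np.array([.5875,-.0157])-.105*ex
F=((abs(z-.0596)<.003)&(np.hypot(W[...,0]-o[0],W[...,1]-o[1])<.085)).astype(np.uint8)
n,l,st,_=cv2.connectedComponentsWithStats(F); k=1+st[1:,4].argmax(); F=(l==k).astype(np.uint8)
Q=W[F>0][:,:2].astype('float32'); print('block',cv2.minAreaRect(Q))
cs,hi=cv2.findContours(F,cv2.RETR_CCOMP,cv2.CHAIN_APPROX_NONE)
for c,h in zip(cs,hi[0]):
    if h[3]>=0 and len(c)>30:
        P=np.array([at_z(p,q[0],.06)[:2] for q in c],dtype='float32'); e=cv2.fitEllipse(P); print('hole',np.round(e[0],4),np.round(e[1],4),round(e[2]), len(c))
# rod and stand
hsv=cv2.cvtColor(p['color'],cv2.COLOR_RGB2HSV).astype(int)
B=(np.hypot(W[...,0]-.615,W[...,1]+.199)<.06)
for n,a,b in (('handle top',.15,.165),('stand top',.055,.066)):
    m=B&(z>a)&(z<b); 
    if m.sum()>20: print(n,m.sum(),np.nanmean(W[m],0).round(4),cv2.minAreaRect(W[m][:,:2].astype('float32')))
go((.615,-.199,.28),YAW)
save(p,'w4.png')
E
python3 d.py
```

```text
block ((0.48383307456970215, -0.021988198161125183), (0.13941526412963867, 0.05298757180571556), 3.89462947845459)
hole [ 0.5275 -0.0183] [0.0273 0.0275] 115 73
hole [ 0.484  -0.0211] [0.0271 0.0276] 127 76
hole [ 0.4404 -0.0241] [0.0273 0.0276] 84 83
stand top 605 [ 0.6113 -0.1933  0.0593] ((0.6178029775619507, -0.19588275253772736), (0.03277081251144409, 0.03774723410606384), 27.94474983215332)
shift [-0.021 -1.895  0.402] turn [-0.004  0.002  0.   ] | dist mm 291.0 deg 0.2
```

View pics/w3.png

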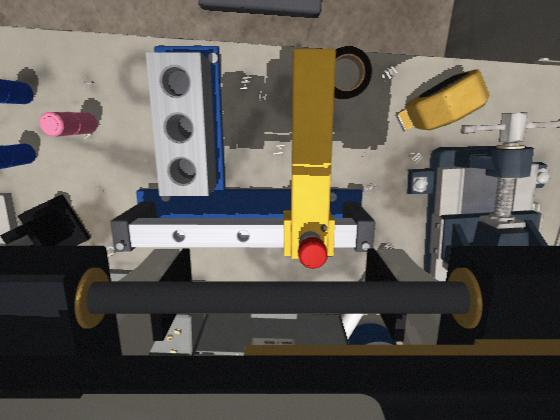

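The picture shows the block with all three bores clear at (174,80), (178,127) and (182,171). The cover arm stands at (314,110), and the knob is home at (313,253) over the far hole. Next is the rod.

Request:
send_rows --plan '[[[0,-0.95,0.19],[0,0,0]],[[0,-0.95,0.19],[0,0,0]],[[0,-0.95,0.19],[0,0,0]],[[0,-0.95,0.19],[0,0,0]],[[0,-0.95,0.19],[0,0,0]]]'

```text
time_s: 8.5
tcp_pos: [0.574, -0.0606, 0.2753]
eef_rot: [-174.4, 90.0, -170.8]
contact_force: [-1.4, 0.7, 0.3]
gripper_width: 0.0874
```

Request:
send_rows --plan '[[[0,-0.8,0.0],[0,0,0]],[[0,-0.8,0.0],[0,0,0]],[[0,-0.8,0.0],[0,0,0]],[[0,-0.8,0.0],[0,0,0]],[[0,-0.8,0.0],[0,0,0]]]'

```text
time_s: 9.0
tcp_pos: [0.5815, -0.1796, 0.2746]
eef_rot: [168.1, 89.9, 171.6]
contact_force: [-0.3, -0.1, 0.8]
gripper_width: 0.0878
```

```bash
cat > e.py <<'E'
from h import *
p=r.capture('wrist'); W=cloud(p); z=W[...,2]
B=(np.hypot(W[...,0]-.615,W[...,1]+.199)<.06)
for n,a,b in (('handle top',.15,.165),('handle low',.118,.15),('stand top',.055,.066)):
    m=B&(z>a)&(z<b); 
    if m.sum()>20: print(n,m.sum(),np.nanmean(W[m],0).round(4),cv2.minAreaRect(W[m][:,:2].astype('float32')))
    if n=='handle top': c=cv2.minEnclosingCircle(W[m][:,:2].astype('float32'));print(c); go((*c[0],.138),YAW)
print(pose()[0].round(4)); save(p,'w5.png')
E
python3 e.py
```

```text
handle top 559 [ 0.6176 -0.1954  0.1566] ((0.6189761161804199, -0.1957409381866455), (0.02101638913154602, 0.020973756909370422), 75.76502227783203)
((0.6195927858352661, -0.19570642709732056), 0.010783362202346325)
shift [ 0.912 -0.126  0.247] turn [-0.007 -0.002 -0.   ] | dist mm 143.0 deg 0.3
handle low 285 [ 0.611  -0.1945  0.1352] ((0.6138136386871338, -0.19547532498836517), (0.02189992181956768, 0.011325269006192684), 88.09186553955078)
stand top 767 [ 0.615  -0.1949  0.0594] ((0.6194479465484619, -0.19572380185127258), (0.03642398118972778, 0.03636074438691139), 28.091529846191406)
[ 0.5815 -0.1792  0.2749]
```

Request:
send_rows --plan '[[[0.2,-0.115,0.25],[0,0,0]],[[0.4,-0.115,0.25],[0,0,0]],[[0.65,-0.115,0.25],[0,0,0]],[[0.85,-0.115,0.25],[0,0,0]],[[0.912,-0.115,0.25],[0,0,0]]]'

```text
time_s: 9.55
tcp_pos: [0.6181, -0.192, 0.1344]
eef_rot: [167.0, 89.6, 170.7]
contact_force: [-0.1, 0.3, 0.4]
gripper_width: 0.0875
```

```bash
python3 -c "
from h import *
print(pose()[0].round(4)); go((.6192,-.1957,.138),YAW)"
```

```text
[ 0.6181 -0.192   0.1344]
shift [-0.024 -0.025  0.005] turn [-0.005 -0.008 -0.002] | dist mm 5.0 deg 0.4
```

Request:
send_rows --plan '[[[-0.02,-0.025,0.006],[0,-0.008,-0.002]],[[-0.02,-0.025,0.006],[0,-0.008,0]],[[-0.02,-0.025,0.006],[0,-0.008,0]],[[-0.02,-0.025,0.006],[0,-0.008,0]],[[-0.02,-0.025,0.006],[0,-0.008,0]]]'

```text
time_s: 10.05
tcp_pos: [0.6197, -0.1958, 0.1386]
eef_rot: [42.9, 89.9, 46.6]
contact_force: [-0.4, 0.1, 0.7]
gripper_width: 0.0872
```

Request:
send_rows --plan '[[[0,0,0],[0,0,0]],[[0,0,0],[0,0,0]],[[0,0,0],[0,0,0]],[[0,0,0],[0,0,0]],[[0,0,0],[0,0,0]]]' --jaw -1 --force 25

```text
time_s: 10.55
tcp_pos: [0.6197, -0.1958, 0.1385]
eef_rot: [46.2, 89.9, 49.9]
contact_force: [-0.0, -0.2, -0.5]
gripper_width: 0.0534
```

Request:
send_rows --plan '[[[0,0,0],[0,0,0]],[[0,0,0],[0,0,0]],[[0,0,0],[0,0,0]],[[0,0,0],[0,0,0]],[[0,0,0],[0,0,0]]]'

```text
time_s: 11.05
tcp_pos: [0.6197, -0.1957, 0.1385]
eef_rot: [48.9, 89.9, 52.6]
contact_force: [-0.4, -0.4, 0.8]
gripper_width: 0.0217
```

```bash
python3 -c "
from h import *
t,Ro,s=pose();print(t.round(4),Ro.as_matrix()[:,0].round(4),s['contact_force'],s['gripper_width']); go((.6192,-.1957,.138),YAW)"
```

```text
[ 0.6197 -0.1957  0.1385] [ 0.0012  0.0015 -1.    ] [-0.4317212  -0.43200386  0.75853428] 0.021699999161461647
shift [ 0.003  0.    -0.003] turn [-0.005  0.002 -0.002] | dist mm 1.0 deg 0.2
```

Request:
send_rows --plan '[[[-0.1,0,0],[0,0,0]],[[-0.25,0,0],[0,0,0]],[[-0.4,0,0],[0,0,0]],[[-0.55,0,0],[0,0,0]],[[-0.64,0,0],[0,0,0]]]'

```text
time_s: 11.55
tcp_pos: [0.62, -0.196, 0.2363]
eef_rot: [18.1, 89.8, 21.8]
contact_force: [-0.5, 0.4, -0.7]
gripper_width: 0.0216
```

Request:
send_rows --plan '[[[0,0.1,-0.06],[0,0,0]],[[0,0.25,-0.12],[0,0,0]],[[0,0.4,-0.18],[0,0,0]],[[0,0.55,-0.24],[0,0,0]],[[0,0.61,-0.266],[0,0,0]]]'

```text
time_s: 12.05
tcp_pos: [0.5727, -0.1054, 0.2356]
eef_rot: [39.4, 89.8, 43.2]
contact_force: [0.5, -0.2, -0.2]
gripper_width: 0.0216
```

Request:
send_rows --plan '[[[0,0.1,-0.06],[0,0,0]],[[0,0.25,-0.12],[0,0,0]],[[0,0.4,-0.18],[0,0,0]],[[0,0.55,-0.24],[0,0,0]],[[0,0.61,-0.266],[0,0,0]]]'

```text
time_s: 12.55
tcp_pos: [0.5258, -0.0155, 0.2353]
eef_rot: [55.4, 89.9, 59.2]
contact_force: [1.1, -0.1, -1.7]
gripper_width: 0.0213
```

```bash
cat >> h.py <<'E'
REAR=(.5277,-.0185); MID=(.4838,-.0215); FRONT=(.4399,-.0245)
E
python3 -c "
from h import *
t,Ro,s=pose();print(t.round(4),Ro.as_matrix()[:,0].round(4),s['contact_force'],s['gripper_width']); go((*REAR,.205),YAW)
p=r.capture('wrist');save(p,'w6.png')"
```

```text
[ 0.5258 -0.0155  0.2353] [ 0.0012  0.002  -1.    ] [ 1.05632457 -0.09695664 -1.73640408] 0.021294391596679965
shift [ 0.202 -0.021  0.011] turn [-0.002  0.002 -0.002] | dist mm 30.0 deg 0.2
```

Request:
send_rows --plan '[[[0.02,-0.02,0.01],[0,0,0]],[[0.06,-0.02,0.01],[0,0,0]],[[0.12,-0.02,0.01],[0,0,0]],[[0.2,-0.02,0.01],[0,0,0]],[[0.2,-0.02,0.01],[0,0,0]]]'

```text
time_s: 13.1
tcp_pos: [0.5262, -0.0186, 0.2028]
eef_rot: [145.5, 89.8, 149.2]
contact_force: [-0.4, -0.5, -1.3]
gripper_width: 0.0214
```

```bash
python3 -c "
from h import *
t,Ro,s=pose();print(t.round(4),s['contact_force'],s['gripper_width']); go((*REAR,.205),YAW)
p=r.capture('wrist');save(p,'w7.png',(120,100,480,370),2)"
```

```text
[ 0.5262 -0.0186  0.2028] [-0.39317315 -0.47697413 -1.27349377] 0.021419161602050374
shift [-0.014  0.     0.01 ] turn [-0.003 -0.003 -0.002] | dist mm 3.0 deg 0.2
```

View pics/w7.png

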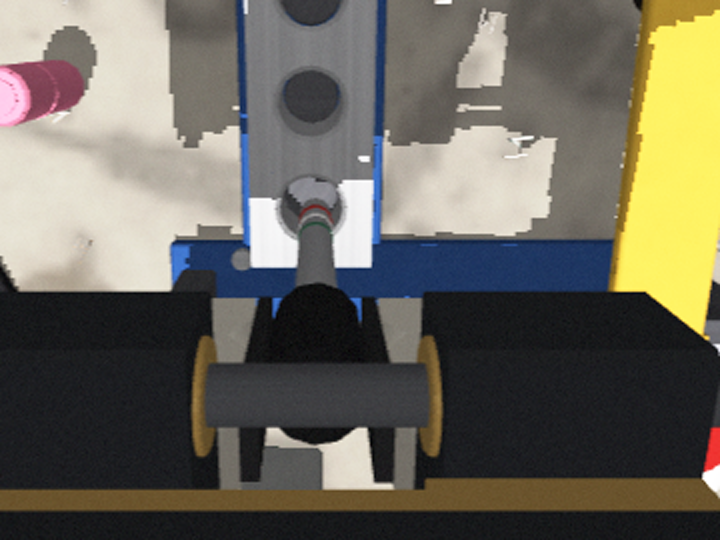

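The crop shows the rod hanging straight, its tip in the middle of the rear bore's mouth at about (313,195). I'm sounding that bore.

Request:
send_rows --plan '[[[0.04,0,0.01],[0,0,0]],[[0.09,0,0.01],[0,0,0]],[[0.15,0,0.01],[0,0,0]],[[0.2,0,0.01],[0,0,0]],[[0.23,0,0.01],[0,0,0]]]'

```text
time_s: 13.65
tcp_pos: [0.5279, -0.0184, 0.1684]
eef_rot: [149.5, 89.8, 153.3]
contact_force: [-0.3, 0.8, -1.4]
gripper_width: 0.0215
```

Request:
send_rows --plan '[[[0.01,0,0],[0,0,0]],[[0.015,0,0],[0,0,0]],[[0.02,0,0],[0,0,0]],[[0.025,0,0],[0,0,0]],[[0.03,0,0],[0,0,0]]]'

```text
time_s: 14.15
tcp_pos: [0.528, -0.0184, 0.1641]
eef_rot: [141.6, 89.9, 145.3]
contact_force: [0.0, -0.1, -0.1]
gripper_width: 0.021
```

```bash
python3 -c "
from h import *
t,Ro,s=pose();print(t.round(4),s['contact_force'],s['gripper_width']); go((*REAR,.205),YAW)"
```

```text
[ 0.528  -0.0184  0.1641] [ 0.00137847 -0.08246463 -0.1289171 ] 0.020981181660752638
shift [-0.273 -0.    -0.002] turn [-0.003 -0.002 -0.002] | dist mm 41.0 deg 0.2
```

Request:
send_rows --plan '[[[0.006,0,0],[0,0,0]],[[0.012,0,0],[0,0,0]],[[0.018,0,0],[0,0,0]],[[0.022,0,0],[0,0,0]],[[0.022,0,0],[0,0,0]]]'

```text
time_s: 14.65
tcp_pos: [0.5288, -0.0184, 0.162]
eef_rot: [84.7, 89.9, 88.5]
contact_force: [-1.5, 0.8, 8.0]
gripper_width: 0.0214
```

```bash
python3 -c "
from h import *
t,Ro,s=pose();print(t.round(4),s['contact_force'],s['gripper_width']); go((*REAR,.205),YAW);go((*MID,.205),YAW)"
```

```text
[ 0.5288 -0.0184  0.162 ] [-1.54973707  0.79532831  7.96395453] 0.02136130140905998
shift [-0.287 -0.    -0.007] turn [-0.002  0.    -0.002] | dist mm 43.0 deg 0.1
shift [-0.287 -0.001 -0.3  ] turn [-0.002  0.    -0.002] | dist mm 62.0 deg 0.1
```

The rod touches bottom at TCP z 0.162, so the rear bore is 28 mm deep, as the camera said. Next is the middle bore.

Request:
send_rows --plan '[[[-0.1,0,0],[0,0,0]],[[-0.2,0,0],[0,0,0]],[[-0.287,0,0],[0,0,0]],[[-0.287,0,-0.15],[0,0,0]],[[-0.287,0,-0.3],[0,0,0]]]'

```text
time_s: 15.15
tcp_pos: [0.4836, -0.0214, 0.2052]
eef_rot: [78.6, 89.9, 82.4]
contact_force: [-0.4, 0.5, -0.2]
gripper_width: 0.0212
```

```bash
python3 -c "
from h import *
t,Ro,s=pose();print(t.round(4),s['contact_force'],s['gripper_width']); go((*MID,.157),YAW)"
```

```text
[ 0.4836 -0.0214  0.2052] [-0.40606338  0.45797736 -0.21013301] 0.02121629570563762
shift [ 0.321 -0.001  0.001] turn [-0.002  0.    -0.002] | dist mm 48.0 deg 0.1
```

Request:
send_rows --plan '[[[0.06,0,0],[0,0,0]],[[0.14,0,0],[0,0,0]],[[0.22,0,0],[0,0,0]],[[0.28,0,0],[0,0,0]],[[0.32,0,0],[0,0,0]]]'

```text
time_s: 15.65
tcp_pos: [0.4835, -0.0214, 0.1556]
eef_rot: [154.6, 89.9, 158.3]
contact_force: [-0.4, -0.6, -0.8]
gripper_width: 0.0216
```

Request:
send_rows --plan '[[[0.01,0,0],[0,0,0]],[[0.02,0,0],[0,0,0]],[[0.03,0,0],[0,0,0]],[[0.035,0,0],[0,0,0]],[[0.035,0,0],[0,0,0]]]'

```text
time_s: 16.15
tcp_pos: [0.4836, -0.0214, 0.1506]
eef_rot: [143.5, 89.9, 147.3]
contact_force: [0.1, -0.3, -1.4]
gripper_width: 0.0214
```

```bash
python3 -c "
from h import *
t,Ro,s=pose();print(t.round(4),s['contact_force'],s['gripper_width']); go((*MID,.150),YAW)"
```

```text
[ 0.4836 -0.0214  0.1506] [ 0.08720223 -0.29287487 -1.42763838] 0.021436691679009644
shift [ 0.004 -0.001  0.001] turn [-0.003 -0.002 -0.001] | dist mm 1.0 deg 0.1
```

The middle bore is over 39 mm deep with no contact, so it is the 40 mm one. Next is the front bore.

Request:
send_rows --plan '[[[-0.1,0,0],[0,0,0]],[[-0.23,0,0],[0,0,0]],[[-0.36,0,0],[0,0,0]],[[-0.36,0,-0.15],[0,0,0]],[[-0.36,0,-0.293],[0,0,0]]]'

```text
time_s: 16.65
tcp_pos: [0.4397, -0.0243, 0.2052]
eef_rot: [91.3, 89.9, 95.1]
contact_force: [-0.5, 1.3, -1.3]
gripper_width: 0.0218
```

Request:
send_rows --plan '[[[0,0,0],[0,0,0]],[[0.06,0,0],[0,0,0]],[[0.12,0,0],[0,0,0]],[[0.165,0,0],[0,0,0]],[[0.17,0,0],[0,0,0]]]'

```text
time_s: 17.15
tcp_pos: [0.4392, -0.0244, 0.1781]
eef_rot: [168.5, 89.8, 172.2]
contact_force: [-0.0, 0.5, -0.8]
gripper_width: 0.0215
```

```bash
python3 -c "
from h import *
t,Ro,s=pose();print(t.round(4),s['contact_force'],s['gripper_width']); go((*FRONT,.174),YAW)"
```

```text
[ 0.4392 -0.0244  0.1781] [-0.02396411  0.54269881 -0.83699124] 0.021544506967633412
shift [ 0.027 -0.001  0.004] turn [-0.003 -0.004 -0.001] | dist mm 4.0 deg 0.2
```

Request:
send_rows --plan '[[[0.01,0,0.004],[0,0,0]],[[0.018,0,0.004],[0,0,0]],[[0.026,0,0.004],[0,0,0]],[[0.034,0,0.004],[0,0,0]],[[0.038,0,0.004],[0,0,0]]]'

```text
time_s: 17.65
tcp_pos: [0.441, -0.0244, 0.1738]
eef_rot: [159.2, 90.0, 163.0]
contact_force: [-2.3, -0.4, 12.7]
gripper_width: 0.0216
```

```bash
python3 -c "
from h import *
t,Ro,s=pose();print(t.round(4),s['contact_force'],s['gripper_width']); go((.6195,-.1957,.24),YAW)"
```

```text
[ 0.441  -0.0244  0.1738] [-2.2856684  -0.35114986 12.70669352] 0.021565081523825504
shift [-0.442 -1.218  1.112] turn [-0.002 -0.001 -0.   ] | dist mm 256.0 deg 0.1
```

The front bore touches at 16 mm. So rear is 28 (medium pin), middle 40 (long), front 16 (short). I'm taking the rod back to its stand.

Request:
send_rows --plan '[[[-0.1,0,0],[0,0,0]],[[-0.25,0,0],[0,0,0]],[[-0.44,0,0],[0,0,0]],[[-0.44,0,0],[0,0,0]],[[-0.44,0,0],[0,0,0]]]'

```text
time_s: 18.15
tcp_pos: [0.4412, -0.0242, 0.2402]
eef_rot: [42.8, 89.9, 46.6]
contact_force: [0.0, 0.2, -2.1]
gripper_width: 0.0216
```

Request:
send_rows --plan '[[[0,-0.1,0.08],[0,0,0]],[[0,-0.25,0.2],[0,0,0]],[[0,-0.4,0.35],[0,0,0]],[[0,-0.55,0.5],[0,0,0]],[[0,-0.61,0.556],[0,0,0]]]'

```text
time_s: 18.65
tcp_pos: [0.5314, -0.1115, 0.2384]
eef_rot: [150.6, 89.9, 154.3]
contact_force: [-0.2, -0.2, -1.4]
gripper_width: 0.0214
```

Request:
send_rows --plan '[[[0,-0.1,0.08],[0,0,0]],[[0,-0.25,0.2],[0,0,0]],[[0,-0.4,0.35],[0,0,0]],[[0,-0.55,0.5],[0,0,0]],[[0,-0.61,0.556],[0,0,0]]]'

```text
time_s: 19.15
tcp_pos: [0.6214, -0.1986, 0.2362]
eef_rot: [166.1, 89.8, 169.7]
contact_force: [-1.0, 0.8, -1.5]
gripper_width: 0.0214
```

```bash
python3 -c "
from h import *
t,Ro,s=pose();print(t.round(4),Ro.as_matrix()[:,0].round(4),s['contact_force'],s['gripper_width']); go((.6195,-.1957,.205),YAW)"
```

```text
[ 0.6214 -0.1986  0.2362] [-3.8e-03  7.0e-04 -1.0e+00] [-1.03976197  0.77066281 -1.47919546] 0.021441651128299037
shift [ 0.208  0.02  -0.011] turn [-0.006 -0.005 -0.001] | dist mm 31.0 deg 0.3
```

Request:
send_rows --plan '[[[0.0,0.02,-0.012],[0,-0.004,0]],[[0.05,0.02,-0.012],[0,-0.004,0]],[[0.1,0.02,-0.012],[0,-0.004,0]],[[0.18,0.02,-0.012],[0,-0.004,0]],[[0.18,0.02,-0.012],[0,-0.004,0]]]'

```text
time_s: 19.65
tcp_pos: [0.6179, -0.1949, 0.207]
eef_rot: [152.2, 89.8, 155.9]
contact_force: [-0.2, 0.4, -1.2]
gripper_width: 0.0213
```

```bash
python3 -c "
from h import *
t,Ro,s=pose();print(t.round(4),Ro.as_matrix()[:,0].round(4),s['contact_force'],s['gripper_width']); go((.6195,-.1957,.139),YAW)
p=r.capture('wrist');save(p,'w8.png',(120,100,480,370),2)"
```

```text
[ 0.6179 -0.1949  0.207 ] [-0.0038  0.0017 -1.    ] [-0.18895498  0.36955266 -1.20642349] 0.021349807309265
shift [ 0.453 -0.007  0.012] turn [-0.005 -0.005 -0.002] | dist mm 68.0 deg 0.3
```

View pics/w8.png

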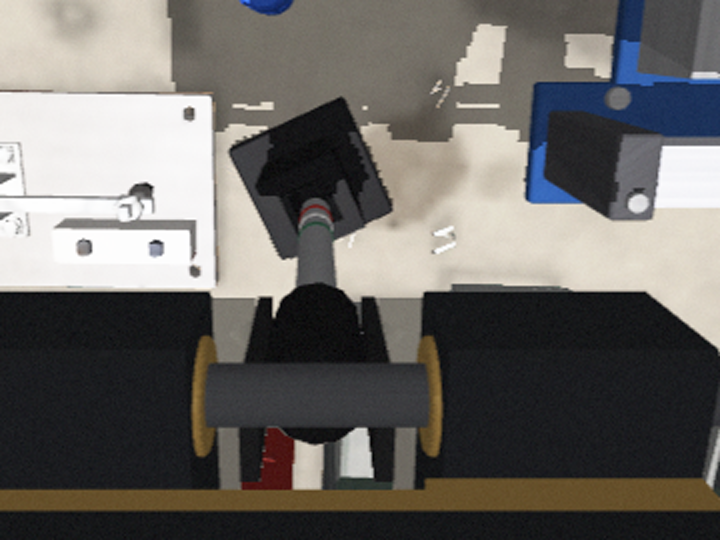

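The rod tip hangs at (315,205), over the stand's dark block at about (315,190). I'm inserting it in two stages.

Request:
send_rows --plan '[[[0.0,-0.006,0.011],[0,-0.005,0]],[[0.05,-0.006,0.011],[0,-0.005,0]],[[0.1,-0.006,0.011],[0,-0.005,0]],[[0.14,-0.006,0.011],[0,-0.005,0]],[[0.17,-0.006,0.011],[0,-0.005,0]]]'

```text
time_s: 20.2
tcp_pos: [0.6197, -0.196, 0.1816]
eef_rot: [74.9, 89.9, 78.5]
contact_force: [-0.4, 0.2, -0.6]
gripper_width: 0.0217
```

```bash
python3 -c "
from h import *
t,Ro,s=pose();print(t.round(4),Ro.as_matrix()[:,0].round(4),s['contact_force'],s['gripper_width']); go((.6195,-.1957,.139),YAW)"
```

```text
[ 0.6197 -0.196   0.1816] [ 3.0e-04  1.5e-03 -1.0e+00] [-0.38935309  0.1749932  -0.61563093] 0.021729921721016558
shift [ 0.284  0.002 -0.002] turn [-0.005  0.001 -0.002] | dist mm 43.0 deg 0.2
```

Request:
send_rows --plan '[[[0.06,0,0],[0,0,0]],[[0.12,0,0],[0,0,0]],[[0.2,0,0],[0,0,0]],[[0.26,0,0],[0,0,0]],[[0.282,0,0],[0,0,0]]]'

```text
time_s: 20.7
tcp_pos: [0.6193, -0.1959, 0.138]
eef_rot: [126.7, 89.9, 130.3]
contact_force: [-0.7, 1.9, 8.7]
gripper_width: 0.0213
```

```bash
python3 -c "
from h import *
t,Ro,s=pose();print(t.round(4),Ro.as_matrix()[:,0].round(4),s['contact_force'],s['gripper_width']); go((.6195,-.1957,.139),YAW)"
```

```text
[ 0.6193 -0.1959  0.138 ] [-0.0012  0.0015 -1.    ] [-0.66965468  1.91963003  8.74454188] 0.02129696183107275
shift [-0.006  0.001  0.001] turn [-0.005 -0.001 -0.002] | dist mm 1.0 deg 0.3
```

Request:
send_rows --plan '[[[0,0,0],[0,0,0]],[[0,0,0],[0,0,0]],[[0,0,0],[0,0,0]],[[0,0,0],[0,0,0]],[[0,0,0],[0,0,0]]]' --jaw 1

```text
time_s: 21.2
tcp_pos: [0.6195, -0.1959, 0.1383]
eef_rot: [112.5, 89.9, 116.1]
contact_force: [-0.1, -0.1, 0.6]
gripper_width: 0.0558
```

Request:
send_rows --plan '[[[-0.1,0,0],[0,0,0]],[[-0.3,0,0],[0,0,0]],[[-0.6,0,0],[0,0,0]],[[-0.8,0,0],[0,0,0]],[[-0.93,0,0],[0,0,0]]]'

```text
time_s: 21.7
tcp_pos: [0.6203, -0.1964, 0.2813]
eef_rot: [9.7, 89.8, 13.4]
contact_force: [-0.4, 0.4, -0.6]
gripper_width: 0.0874
```

Request:
send_rows --plan '[[[0,-0.2,-0.18],[0,0,0]],[[0,-0.4,-0.36],[0,0,0]],[[0,-0.6,-0.54],[0,0,0]],[[0,-0.8,-0.72],[0,0,0]],[[0,-0.97,-0.86],[0,0,0]]]'

```text
time_s: 22.2
tcp_pos: [0.4994, -0.3511, 0.2813]
eef_rot: [4.4, 89.8, 8.1]
contact_force: [0.5, 0.1, 0.5]
gripper_width: 0.0874
```

```bash
cat > f.py <<'E'
from h import *
import sys
name=sys.argv[1]
p=r.capture('wrist'); W=cloud(p); z=W[...,2]; save(p,name+'.png')
hsv=cv2.cvtColor(p['color'],cv2.COLOR_RGB2HSV).astype(int)
B=(abs(W[...,0]-.466)<.08)&(abs(W[...,1]+.352)<.14)
m=B&(z>.018)&(z<.026); print('tray',m.sum(),cv2.minAreaRect(W[m][:,:2].astype('float32')))
for n,h in (('short',.05),('medium',.062),('long',.074)):
    m=(B&(abs(z-h)<.004)).astype(np.uint8)
    c,l,st,_=cv2.connectedComponentsWithStats(m)
    for k in range(1,c):
        if st[k,4]>150:
            q=l==k; P=W[q]; cc,rad=cv2.minEnclosingCircle(P[:,:2].astype('float32')); sat=hsv[q]; 
            if rad<.016: print(n,st[k,4],'c',np.round(cc,4),'r',round(rad,4),'z',np.median(P[:,2]).round(4),'ringcol HSV',np.median(sat[sat[:,1]>90],0) if (sat[:,1]>90).sum()>8 else 'grey'); go((*cc,h-.009),YAW)
a=(z>.15)&(z<.165)&(np.hypot(W[...,0]-.6195,W[...,1]+.1957)<.03); print('rod top',a.sum(),np.nanmean(W[a],0).round(4) if a.sum() else '')
print(pose()[0].round(4))
E
python3 f.py w9
```

```text
tray 5505 ((0.4730164706707001, -0.3221687078475952), (0.22688719630241394, 0.09513913094997406), 79.81758117675781)
short 383 c [ 0.4706 -0.4013] r 0.0119 z 0.0497 ringcol HSV [  1. 208.  85.]
shift [ 1.602 -0.305 -0.201] turn [-0.007  0.004  0.   ] | dist mm 246.0 deg 0.4
medium 405 c [ 0.4674 -0.3514] r 0.012 z 0.0617 ringcol HSV grey
shift [ 1.522  0.028 -0.201] turn [-0.007  0.004  0.   ] | dist mm 230.0 deg 0.4
long 433 c [ 0.4646 -0.3017] r 0.0121 z 0.0738 ringcol HSV [ 74. 119.  57.]
shift [ 1.442  0.36  -0.199] turn [-0.007  0.004  0.   ] | dist mm 225.0 deg 0.4
long 153 c [ 0.528  -0.2206] r 0.0113 z 0.0705 ringcol HSV [112. 205. 183.]
shift [1.443 0.873 0.256] turn [-0.007  0.004  0.   ] | dist mm 256.0 deg 0.4
rod top 0 
[ 0.4972 -0.3538  0.2814]
```

View pics/w9.png

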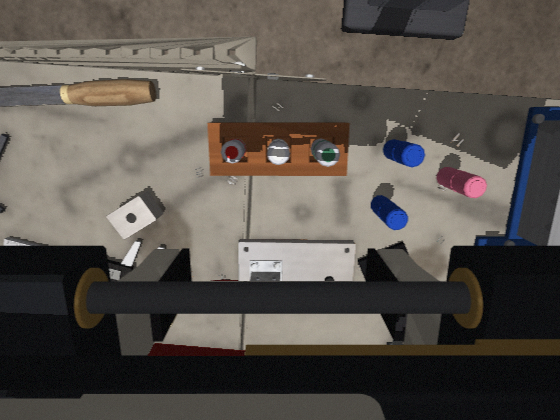

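The picture shows the tray with the red-dotted pin at (232,150), white at (279,150) and green at (327,152). Blue and pink cylinders are at (404,153), (390,212) and (461,181), the steel block at (135,213). I'll pick with the jaws across the tray so the neighbouring pins stay clear, starting with the long one.

Request:
send_rows --plan '[[[0.1,0.1,-0.05],[-0.19,0,0]],[[0.2,0.2,-0.1],[-0.38,0,0]],[[0.3,0.36,-0.2],[-0.57,0,0]],[[0.4,0.36,-0.2],[-0.76,0,0]],[[0.5,0.36,-0.2],[-0.95,0,0]]]'

```text
time_s: 22.75
tcp_pos: [0.4638, -0.3013, 0.2065]
eef_rot: [-50.0, 89.8, -3.3]
contact_force: [-0.4, -0.3, -0.7]
gripper_width: 0.0879
```

Request:
send_rows --plan '[[[0,0,0],[-0.19,0,0]],[[0,0,0],[-0.38,0,0]],[[0,0,0],[-0.57,0,0]],[[0,0,0],[-0.76,0,0]],[[0,0,0],[-0.95,0,0]]]'

```text
time_s: 23.25
tcp_pos: [0.4639, -0.3012, 0.2067]
eef_rot: [-93.8, 89.7, -4.2]
contact_force: [0.4, 0.7, 0.5]
gripper_width: 0.0877
```

```bash
python3 -c "
from h import *
t,Ro,s=pose();print(t.round(4),Ro.as_matrix()[:,1].round(4),np.round(s['joints'],1)); go((.4646,-.3017,.066),YAW+90)"; python3 f.py w10 | grep -v shift
```

```text
[ 0.4639 -0.3012  0.2067] [-1.      0.0061 -0.0045] [-12.7  10.7 -18.2  -0.  -60.8  12.4]
shift [ 0.938 -0.001 -0.003] turn [-0.094 -0.001  0.006] | dist mm 141.0 deg 4.3
tray 8636 ((0.4718230962753296, -0.3251273036003113), (0.22317861020565033, 0.09537240117788315), 79.82513427734375)
short 697 c [ 0.4702 -0.4016] r 0.0119 z 0.0497 ringcol HSV [  1. 206. 211.]
medium 662 c [ 0.4672 -0.3519] r 0.0121 z 0.0617 ringcol HSV grey
long 637 c [ 0.4641 -0.302 ] r 0.0122 z 0.0737 ringcol HSV [ 74.  117.5  60. ]
rod top 0 
[ 0.4639 -0.3012  0.2067]
```

Request:
send_rows --plan '[[[0.2,-0.003,-0.005],[-0.09,0,0]],[[0.4,-0.003,-0.005],[-0.09,0,0]],[[0.6,-0.003,-0.005],[-0.09,0,0]],[[0.8,-0.003,-0.005],[-0.09,0,0]],[[0.92,-0.003,-0.005],[-0.09,0,0]]]' --jaw 0.2

```text
time_s: 23.8
tcp_pos: [0.464, -0.3017, 0.0667]
eef_rot: [-85.5, 89.9, 8.5]
contact_force: [-1.2, -0.3, 0.1]
gripper_width: 0.0549
```

```bash
python3 -c "
from h import *
t,Ro,s=pose();print(t.round(4)); go((.4641,-.302,.066),YAW+90)"
```

```text
[ 0.464  -0.3017  0.0667]
shift [ 0.004 -0.    -0.002] turn [0.003 0.    0.003] | dist mm 1.0 deg 0.2
```

Request:
send_rows --plan '[[[0,0,0],[0,0,0]],[[0,0,0],[0,0,0]],[[0,0,0],[0,0,0]],[[0,0,0],[0,0,0]],[[0,0,0],[0,0,0]]]' --jaw -1 --force 30

```text
time_s: 24.3
tcp_pos: [0.4648, -0.3019, 0.0679]
eef_rot: [-97.7, 89.7, -3.7]
contact_force: [-0.1, -0.1, 3.3]
gripper_width: 0.0236
```

Request:
send_rows --plan '[[[0,0,0],[0,0,0]],[[0,0,0],[0,0,0]],[[-0.2,0,0],[0,0,0]],[[-0.45,0,0],[0,0,0]],[[-0.7,0,0],[0,0,0]]]'

```text
time_s: 24.8
tcp_pos: [0.4637, -0.3017, 0.1737]
eef_rot: [-91.2, 89.8, 2.8]
contact_force: [1.7, -0.0, -1.2]
gripper_width: 0.0234
```

```bash
python3 -c "
from h import *
t,Ro,s=pose();print(t.round(4),s['gripper_width'],s['contact_force']); go((*MID,.172),YAW)
p=r.capture('wrist');save(p,'w11.png')"
```

```text
[ 0.4637 -0.3017  0.1737] 0.023373158622610957 [ 1.6777913  -0.02474418 -1.15410497]
shift [ 0.012 -0.264  1.854] turn [-1.997 -0.003  0.003] | dist mm 281.0 deg 89.9
```

View pics/w11.png

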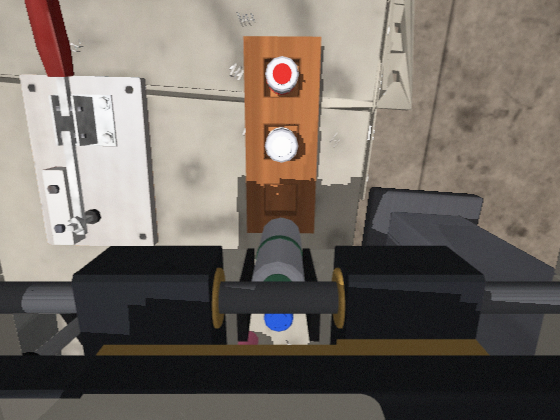

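The green-ringed long pin is held upright at (280,255), and its cell at (281,197) is empty. I'm carrying it to the middle bore.

Request:
send_rows --plan '[[[0,-0.02,0.15],[0,0,0]],[[0,-0.05,0.4],[0,0,0]],[[0,-0.08,0.65],[0,0,0]],[[0,-0.1,0.85],[0,0,0]],[[0,-0.13,0.93],[0,0,0]]]'

```text
time_s: 25.35
tcp_pos: [0.4758, -0.1607, 0.1803]
eef_rot: [-110.9, 89.3, -16.7]
contact_force: [0.5, 0.8, -1.8]
gripper_width: 0.0233
```

Request:
send_rows --plan '[[[0,-0.02,0.15],[0.19,0,0]],[[0,-0.05,0.4],[0.38,0,0]],[[0,-0.08,0.65],[0.57,0,0]],[[0,-0.1,0.85],[0.76,0,0]],[[0,-0.13,0.93],[0.95,0,0]]]'

```text
time_s: 25.85
tcp_pos: [0.4851, -0.0182, 0.1799]
eef_rot: [-67.0, 89.3, -14.9]
contact_force: [0.3, 0.4, -1.3]
gripper_width: 0.0235
```

Request:
send_rows --plan '[[[0,0,0],[0.19,0,0]],[[0,0,0],[0.38,0,0]],[[0,0,0],[0.57,0,0]],[[0,0,0],[0.76,0,0]],[[0,0,0],[0.95,0,0]]]'

```text
time_s: 26.35
tcp_pos: [0.4853, -0.0184, 0.1797]
eef_rot: [-24.5, 89.3, -15.4]
contact_force: [0.1, -0.3, -1.2]
gripper_width: 0.0235
```

```bash
python3 -c "
from h import *
t,Ro,s=pose();print(t.round(4),s['gripper_width'],s['contact_force']); go((*MID,.130),YAW)"
```

```text
[ 0.4853 -0.0184  0.1797] 0.0234666504750044 [ 0.14635875 -0.29443494 -1.18849783]
shift [ 0.331 -0.017 -0.017] turn [0.115 0.015 0.006] | dist mm 50.0 deg 5.2
```

Request:
send_rows --plan '[[[0.05,-0.017,-0.017],[0.115,0.015,0.006]],[[0.1,-0.017,-0.017],[0.115,0.015,0.006]],[[0.2,-0.017,-0.017],[0.115,0.015,0.006]],[[0.28,-0.017,-0.017],[0.115,0.015,0.006]],[[0.28,-0.017,-0.017],[0.115,0.015,0.006]]]'

```text
time_s: 26.85
tcp_pos: [0.4825, -0.0219, 0.1357]
eef_rot: [-166.6, 89.8, -162.6]
contact_force: [-0.5, -0.3, -1.1]
gripper_width: 0.0235
```

```bash
python3 -c "
from h import *
t,Ro,s=pose();print(t.round(4),s['gripper_width'],s['contact_force']); go((*MID,.086),YAW)"
```

```text
[ 0.4825 -0.0219  0.1357] 0.023539558103941868 [-0.50500527 -0.2643484  -1.13790605]
shift [0.331 0.002 0.01 ] turn [ 0.002 -0.004  0.001] | dist mm 50.0 deg 0.2
```

Request:
send_rows --plan '[[[0.03,0.002,0.01],[0,0,0]],[[0.07,0.002,0.01],[0,0,0]],[[0.11,0.002,0.01],[0,0,0]],[[0.15,0.002,0.01],[0,0,0]],[[0.18,0.002,0.01],[0,0,0]]]'

```text
time_s: 27.35
tcp_pos: [0.4905, -0.0206, 0.1142]
eef_rot: [-5.9, 89.4, -1.7]
contact_force: [-1.0, -0.4, 43.9]
gripper_width: 0.0236
```

Request:
send_rows --plan '[[[0.03,0,0],[0,0,0]],[[0.07,0,0],[0,0,0]],[[0.11,0,0],[0,0,0]],[[0.15,0,0],[0,0,0]],[[0.15,0,0],[0,0,0]]]'

```text
time_s: 27.85
tcp_pos: [0.4908, -0.0217, 0.0913]
eef_rot: [-15.9, 89.4, -11.6]
contact_force: [3.9, -8.7, -6.1]
gripper_width: 0.0234
```

```bash
python3 -c "
from h import *
t,Ro,s=pose();print(t.round(4),s['gripper_width'],s['contact_force']); go((*MID,.084),YAW)"
```

```text
[ 0.4908 -0.0217  0.0913] 0.023350304772722902 [ 3.91361488 -8.68008599 -6.08013113]
shift [ 0.048  0.005 -0.047] turn [0.008 0.012 0.003] | dist mm 10.0 deg 0.7
```

The pin caught at the rim (44 N), so I'm looking before going on.

```bash
python3 -c "
from h import *
p=r.capture('wrist');save(p,'w12.png',(120,60,480,330),2)
W=cloud(p);z=W[...,2]
P=proj(p,[*MID,.06]);print(P, proj(p,[*FRONT,.06]))
q=r.capture('top');save(q,'t3.png')"
```

```text
[277.42564836 240.01557712] [277.8887413 156.1014683]
```

View pics/w12.png

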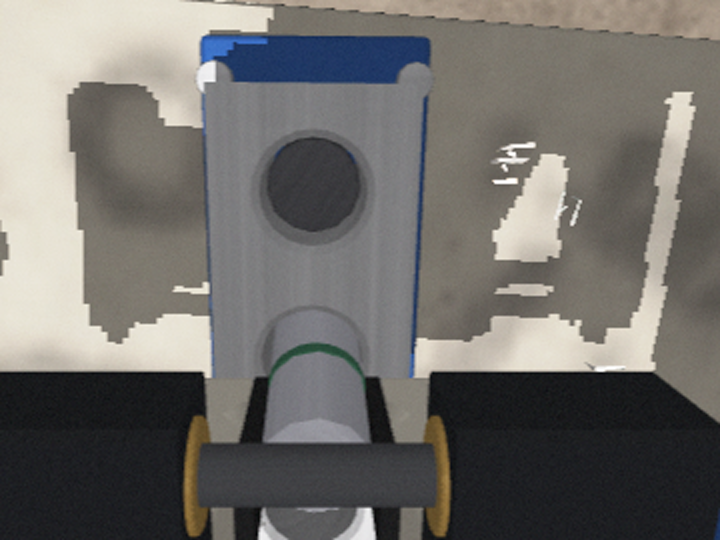

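The pin is in the middle bore's mouth at (310,345), but it leans a few degrees away from the camera because the TCP is 7 mm off. I'll re-centre the TCP, then lower.

Request:
send_rows --plan '[[[0,0.002,-0.01],[0,0,0]],[[0,0.005,-0.02],[0,0.005,0]],[[0,0.005,-0.03],[0,0.01,0]],[[0,0.005,-0.04],[0,0.012,0]],[[0,0.005,-0.047],[0,0.012,0]]]'

```text
time_s: 28.45
tcp_pos: [0.4868, -0.0215, 0.0924]
eef_rot: [-29.3, 89.6, -24.9]
contact_force: [7.3, -6.0, -0.7]
gripper_width: 0.0233
```

```bash
python3 -c "
from h import *
t,Ro,s=pose();print(t.round(4),s['gripper_width'],s['contact_force']); go((*MID,.084),YAW)"
```

```text
[ 0.4868 -0.0215  0.0924] 0.02333981125624447 [ 7.31306832 -5.95815201 -0.67126391]
shift [ 0.056  0.002 -0.02 ] turn [0.01  0.008 0.004] | dist mm 9.0 deg 0.6
```

Request:
send_rows --plan '[[[0,0.002,-0.02],[0,0,0]],[[0.01,0.002,-0.02],[0,0,0]],[[0.02,0.002,-0.02],[0,0,0]],[[0.03,0.002,-0.02],[0,0,0]],[[0.03,0.002,-0.02],[0,0,0]]]'

```text
time_s: 28.95
tcp_pos: [0.4863, -0.0215, 0.0889]
eef_rot: [-19.5, 89.4, -15.1]
contact_force: [5.2, -5.4, -0.0]
gripper_width: 0.0233
```

```bash
python3 -c "
from h import *
t,Ro,s=pose();print(t.round(4),s['gripper_width'],s['contact_force']); go((*MID,.084),YAW)"
```

```text
[ 0.4863 -0.0215  0.0889] 0.023325483721740703 [ 5.20300578 -5.39122958 -0.04901651]
shift [ 0.033  0.001 -0.017] turn [0.012 0.013 0.005] | dist mm 6.0 deg 0.8
```

Request:
send_rows --plan '[[[0,0,0],[0,0,0]],[[0,0,0],[0,0,0]],[[0,0,0],[0,0,0]],[[0,0,0],[0,0,0]],[[0,0,0],[0,0,0]]]' --jaw -0.2

```text
time_s: 29.45
tcp_pos: [0.4862, -0.0215, 0.0888]
eef_rot: [-20.1, 89.4, -15.6]
contact_force: [0.9, -0.3, -0.3]
gripper_width: 0.0349
```

Request:
send_rows --plan '[[[0,0,0],[0,0,0]],[[0,0,0],[0,0,0]],[[-0.1,0,0],[0,0,0]],[[-0.3,0,0],[0,0,0]],[[-0.6,0,0],[0,0,0]]]' --jaw 0.5

```text
time_s: 29.95
tcp_pos: [0.4837, -0.0216, 0.1779]
eef_rot: [-40.5, 89.6, -36.0]
contact_force: [2.3, 0.5, -0.2]
gripper_width: 0.0642
```

Request:
send_rows --plan '[[[-0.2,-0.05,0],[0,0,0]],[[-0.4,-0.1,0],[0,0,0]],[[-0.5,-0.15,0.1],[0,0,0]],[[-0.6,-0.2,0.2],[0,0,0]],[[-0.6,-0.2,0.25],[0,0,0]]]' --jaw 1

```text
time_s: 30.45
tcp_pos: [0.5246, -0.0486, 0.2703]
eef_rot: [-27.1, 89.4, -22.7]
contact_force: [-0.4, -0.7, -1.1]
gripper_width: 0.0874
```

```bash
cat > g.py <<'E'
from h import *
import sys
t,Ro,s=pose();print(s['time_s'],t.round(4),s['contact_force'])
p=r.capture('wrist'); W=cloud(p); z=W[...,2]; save(p,sys.argv[1]+'.png',(100,0,480,250),2)
for n,c in (('rear',REAR),('mid',MID),('front',FRONT)):
    d=np.hypot(W[...,0]-c[0],W[...,1]-c[1]); m=(d<.022)&(z>.08)&(z<.125)
    if m.sum()>30:
        zt=np.nanpercentile(z[m],90); q=m&(abs(z-zt)<.003); P=W[q]; A=np.c_[P[:,:2]-P[:,:2].mean(0),np.ones(len(P))]; co=np.linalg.lstsq(A,P[:,2],rcond=None)[0]
        cc=cv2.minEnclosingCircle(P[:,:2].astype('float32')); print(n,q.sum(),'top z',zt.round(4),'centre off mm',np.round((np.array(cc[0])-c)*1000,1),'r',round(cc[1],4),'slope',co[:2].round(3))
    else: print(n,'no pin; lowest',np.nanpercentile(z[d<.01],20).round(4) if (d<.01).any() else '')
E
python3 g.py w13
```

```text
30.45 [ 0.5246 -0.0486  0.2703] [-0.43135029 -0.71438646 -1.09748826]
rear no pin; lowest 0.0311
mid 500 top z 0.0909 centre off mm [-0.7 -0.2] r 0.0118 slope [-0.    -0.005]
front no pin; lowest 0.043
```

The middle pin stands upright, centred to within 1 mm, with its top at 0.091. Next is the medium pin; I'll re-check the tray first.

Request:
send_rows --plan '[[[0,-0.2,-0.07],[0,0.01,0]],[[0,-0.4,-0.14],[0,0.01,0]],[[0,-0.6,-0.2],[0,0.01,0]],[[0,-0.75,-0.25],[0,0.01,0]],[[0,-0.8,-0.26],[0,0.01,0]]]'

```text
time_s: 31.0
tcp_pos: [0.4933, -0.172, 0.2676]
eef_rot: [-127.2, 89.7, -122.9]
contact_force: [-0.3, -0.7, 0.1]
gripper_width: 0.0876
```

Request:
send_rows --plan '[[[0,-0.2,-0.07],[-0.19,0,0]],[[0,-0.4,-0.14],[-0.38,0,0]],[[0,-0.6,-0.2],[-0.57,0,0]],[[0,-0.75,-0.25],[-0.76,0,0]],[[0,-0.8,-0.26],[-0.95,0,0]]]'

```text
time_s: 31.5
tcp_pos: [0.4625, -0.2955, 0.2671]
eef_rot: [173.4, 89.7, -139.3]
contact_force: [0.9, 0.2, -0.8]
gripper_width: 0.0872
```

Request:
send_rows --plan '[[[0,0,0],[-0.19,0,0]],[[0,0,0],[-0.38,0,0]],[[0,0,0],[-0.57,0,0]],[[0,0,0],[-0.76,0,0]],[[0,0,0],[-0.95,0,0]]]'

```text
time_s: 32.0
tcp_pos: [0.4623, -0.2946, 0.266]
eef_rot: [116.8, 89.6, -152.8]
contact_force: [-0.0, -0.2, 0.3]
gripper_width: 0.0877
```

```bash
sed -i 's/go((\*cc,h-.009),YAW)/go((*cc,h-.009),YAW+90)/' f.py; python3 f.py w14
```

```text
tray 6475 ((0.47233331203460693, -0.32493096590042114), (0.22407959401607513, 0.09471845626831055), 79.93014526367188)
short 487 c [ 0.4703 -0.4018] r 0.0119 z 0.0497 ringcol HSV [  1. 206. 213.]
shift [ 1.502 -0.05  -0.711] turn [-0.066 -0.004 -0.007] | dist mm 249.0 deg 3.0
medium 464 c [ 0.4673 -0.3518] r 0.0119 z 0.0618 ringcol HSV grey
shift [ 1.421 -0.035 -0.377] turn [-0.066 -0.004 -0.007] | dist mm 221.0 deg 3.0
rod top 0 
[ 0.4624 -0.2946  0.2661]
```

Request:
send_rows --plan '[[[0.1,-0.035,-0.377],[-0.066,-0.004,-0.007]],[[0.25,-0.035,-0.377],[-0.066,-0.004,-0.007]],[[0.45,-0.035,-0.377],[-0.066,-0.004,-0.007]],[[0.7,-0.035,-0.377],[-0.066,-0.004,-0.007]],[[0.9,-0.035,-0.377],[-0.066,-0.004,-0.007]]]' --jaw 0.2

```text
time_s: 32.55
tcp_pos: [0.4669, -0.3506, 0.1286]
eef_rot: [49.3, 89.9, 142.9]
contact_force: [-0.5, 0.0, 0.5]
gripper_width: 0.055
```

```bash
python3 -c "
from h import *
t,Ro,s=pose();print(t.round(4)); go((.4673,-.3518,.0545),YAW+90)"
```

```text
[ 0.4669 -0.3506  0.1286]
shift [ 0.494 -0.003 -0.009] turn [-0.005  0.002 -0.002] | dist mm 74.0 deg 0.3
```

Request:
send_rows --plan '[[[0.1,-0.003,-0.009],[-0.005,0,0]],[[0.25,-0.003,-0.009],[-0.005,0,0]],[[0.4,-0.003,-0.009],[-0.005,0,0]],[[0.48,-0.003,-0.009],[-0.005,0,0]],[[0.49,-0.003,-0.009],[-0.005,0,0]]]'

```text
time_s: 33.05
tcp_pos: [0.4662, -0.3509, 0.0532]
eef_rot: [57.9, 89.6, 151.7]
contact_force: [-0.0, -0.3, -0.1]
gripper_width: 0.0525
```

Request:
send_rows --plan '[[[0,0,0],[0,0,0]],[[0,0,0],[0,0,0]],[[0,0,0],[0,0,0]],[[0,0,0],[0,0,0]],[[0,0,0],[0,0,0]]]' --jaw -1 --force 30

```text
time_s: 33.55
tcp_pos: [0.4666, -0.3511, 0.0539]
eef_rot: [56.1, 89.7, 149.9]
contact_force: [-0.7, 0.8, 2.7]
gripper_width: 0.0231
```

Request:
send_rows --plan '[[[0,0,0],[0,0,0]],[[0,0,0],[0,0,0]],[[0,0,0],[0,0,0]],[[0,0,0],[0,0,0]],[[0,0,0],[0,0,0]]]'

```text
time_s: 34.05
tcp_pos: [0.4665, -0.3511, 0.0539]
eef_rot: [57.3, 89.7, 151.1]
contact_force: [-0.7, 0.3, 1.3]
gripper_width: 0.023
```

```bash
python3 -c "
from h import *
t,Ro,s=pose();print(t.round(4),s['gripper_width'],s['contact_force']); go((.4673,-.3518,.0545),YAW+90)"
```

```text
[ 0.4665 -0.3511  0.0539] 0.02297903528494172 [-0.65249563  0.33670322  1.25466794]
shift [-0.004 -0.005 -0.005] turn [-0.002  0.003 -0.005] | dist mm 1.0 deg 0.3
```

Request:
send_rows --plan '[[[-0.05,0,0],[0,0,0]],[[-0.2,0,0],[0,0,0]],[[-0.4,0,0],[0,0,0]],[[-0.6,0,0],[0,0,0]],[[-0.74,0,0],[0,0,0]]]'

```text
time_s: 34.55
tcp_pos: [0.4675, -0.3516, 0.1675]
eef_rot: [55.5, 89.8, 149.4]
contact_force: [0.0, -0.7, -1.3]
gripper_width: 0.0236
```

Request:
send_rows --plan '[[[0,-0.02,0.1],[0,0,0]],[[0,-0.07,0.25],[0,0,0]],[[0,-0.11,0.45],[0,0,0]],[[0,-0.15,0.6],[0,0,0]],[[0,-0.186,0.73],[0,0,0]]]'

```text
time_s: 35.05
tcp_pos: [0.4875, -0.2387, 0.1671]
eef_rot: [55.2, 89.8, 149.0]
contact_force: [0.8, 0.1, -1.2]
gripper_width: 0.0233
```

Request:
send_rows --plan '[[[0,-0.02,0.1],[0,0,0]],[[0,-0.07,0.25],[0,0,0]],[[0,-0.11,0.45],[0,0,0]],[[0,-0.15,0.6],[0,0,0]],[[0,-0.186,0.73],[0,0,0]]]'

```text
time_s: 35.55
tcp_pos: [0.5075, -0.1258, 0.1667]
eef_rot: [57.1, 89.7, 151.0]
contact_force: [0.6, 0.3, -0.8]
gripper_width: 0.0233
```

Request:
send_rows --plan '[[[0,-0.02,0.1],[0.19,0,0]],[[0,-0.07,0.25],[0.38,0,0]],[[0,-0.11,0.45],[0.57,0,0]],[[0,-0.15,0.6],[0.76,0,0]],[[0,-0.186,0.73],[0.95,0,0]]]'

```text
time_s: 36.05
tcp_pos: [0.5272, -0.013, 0.1663]
eef_rot: [104.3, 89.7, 155.1]
contact_force: [0.1, -0.6, -1.5]
gripper_width: 0.0232
```

Request:
send_rows --plan '[[[0,0,0],[0.19,0,0]],[[0,0,0],[0.38,0,0]],[[0,0,0],[0.57,0,0]],[[0,0,0],[0.76,0,0]],[[0,0,0],[0.95,0,0]]]'

```text
time_s: 36.55
tcp_pos: [0.5264, -0.0125, 0.1657]
eef_rot: [152.0, 89.6, 159.8]
contact_force: [-0.7, 0.3, -0.7]
gripper_width: 0.0236
```

```bash
python3 -c "
from h import *
t,Ro,s=pose();print(t.round(4),s['gripper_width'],s['contact_force']); go((REAR[0]+.0007,REAR[1],.125),YAW)"
```

```text
[ 0.5264 -0.0125  0.1657] 0.023603931858588372 [-0.67965536  0.33045007 -0.71661386]
shift [ 0.271 -0.042  0.01 ] turn [ 0.087 -0.008 -0.004] | dist mm 41.0 deg 3.9
```

Request:
send_rows --plan '[[[0.05,-0.042,0.01],[0.087,-0.008,-0.004]],[[0.1,-0.042,0.01],[0.087,-0.008,-0.004]],[[0.18,-0.042,0.01],[0.087,-0.008,-0.004]],[[0.24,-0.042,0.01],[0.087,-0.008,-0.004]],[[0.24,-0.042,0.01],[0.087,-0.008,-0.004]]]'

```text
time_s: 37.05
tcp_pos: [0.5273, -0.0186, 0.1278]
eef_rot: [-169.8, 89.8, -165.8]
contact_force: [-0.9, 0.3, -1.1]
gripper_width: 0.0233
```

```bash
python3 -c "
from h import *
t,Ro,s=pose();print(t.round(4),s['gripper_width'],s['contact_force']); go((REAR[0]+.0007,REAR[1],.125),YAW)
p=r.capture('wrist');save(p,'w15.png',(120,60,480,330),2); W=cloud(p); z=W[...,2]
m=(np.hypot(W[...,0]-t[0],W[...,1]-t[1])<.03)&(z<t[2]-.02)&(z>.065)
for a in np.arange(.07,t[2]-.015,.005):
    q=m&(abs(z-a)<.0025)
    if q.sum()>10: P=W[q]; print(round(a,3),q.sum(),'y mid',((P[:,1].min()+P[:,1].max())/2-t[1]).round(4),'nearest x (front edge)',(P[:,0].min()-t[0]).round(4))
"
```

```text
[ 0.5273 -0.0186  0.1278] 0.02333570493561775 [-0.89115108  0.25240918 -1.11501674]
shift [ 0.018 -0.     0.008] turn [ 0.001 -0.004  0.001] | dist mm 3.0 deg 0.2
0.08 34 y mid 0.0021 nearest x (front edge) -0.0124
0.085 104 y mid 0.0018 nearest x (front edge) -0.0126
0.09 117 y mid 0.0018 nearest x (front edge) -0.0124
0.095 120 y mid 0.0016 nearest x (front edge) -0.0127
0.1 91 y mid 0.0012 nearest x (front edge) -0.0126
0.105 211 y mid 0.0012 nearest x (front edge) -0.0129
```

View pics/w15.png

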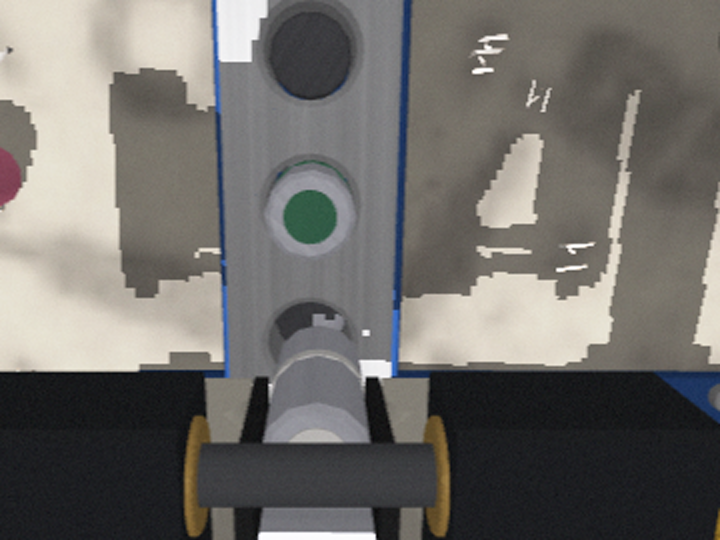

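The medium pin is held over the rear bore at (318,345). Its foot sits about 2 mm too far +y against the bore mouth at (311,335), and the depth data says the same, so I'm correcting by -1.8 mm in y.

Request:
send_rows --plan '[[[0,-0.012,0.007],[0,0,0]],[[0.04,-0.012,0.007],[0,0,0]],[[0.08,-0.012,0.007],[0,0,0]],[[0.12,-0.012,0.007],[0,0,0]],[[0.14,-0.012,0.007],[0,0,0]]]'

```text
time_s: 37.6
tcp_pos: [0.5286, -0.0204, 0.1068]
eef_rot: [-165.9, 89.8, -161.9]
contact_force: [-0.2, -0.4, -1.2]
gripper_width: 0.0231
```

```bash
python3 -c "
from h import *
t,Ro,s=pose();print(t.round(4),s['gripper_width'],s['contact_force']); go((REAR[0]+.0007,REAR[1]-.0018,.083),YAW)"
```

```text
[ 0.5286 -0.0204  0.1068] 0.023145252059996697 [-0.17316953 -0.44969571 -1.15544243]
shift [ 0.159  0.001 -0.001] turn [ 0.001 -0.004  0.001] | dist mm 24.0 deg 0.2
```

Foot now about 3 mm inside the mouth, with no contact.

Request:
send_rows --plan '[[[0.03,0,0],[0,0,0]],[[0.06,0,0],[0,0,0]],[[0.09,0,0],[0,0,0]],[[0.12,0,0],[0,0,0]],[[0.14,0,0],[0,0,0]]]'

```text
time_s: 38.1
tcp_pos: [0.5284, -0.0204, 0.0853]
eef_rot: [-166.2, 89.8, -162.3]
contact_force: [-0.3, -0.2, -1.1]
gripper_width: 0.0233
```

```bash
python3 -c "
from h import *
t,Ro,s=pose();print(t.round(4),s['gripper_width'],s['contact_force']); go((REAR[0]+.0007,REAR[1]-.0018,.082),YAW)"
```

```text
[ 0.5284 -0.0204  0.0853] 0.023257301748331013 [-0.28005507 -0.15437795 -1.06593633]
shift [ 0.022  0.001 -0.   ] turn [ 0.    -0.004  0.001] | dist mm 3.0 deg 0.2
```

Request:
send_rows --plan '[[[0.01,0,0],[0,0,0]],[[0.018,0,0],[0,0,0]],[[0.018,0,0],[0,0,0]],[[0.018,0,0],[0,0,0]],[[0.018,0,0],[0,0,0]]]'

```text
time_s: 38.6
tcp_pos: [0.5286, -0.0204, 0.0828]
eef_rot: [-165.2, 89.8, -161.2]
contact_force: [0.5, 0.1, -1.5]
gripper_width: 0.0234
```

Request:
send_rows --plan '[[[0,0,0],[0,0,0]],[[0,0,0],[0,0,0]],[[0,0,0],[0,0,0]],[[0,0,0],[0,0,0]],[[0,0,0],[0,0,0]]]' --jaw -0.2

```text
time_s: 39.1
tcp_pos: [0.5286, -0.0204, 0.0829]
eef_rot: [-165.2, 89.8, -161.3]
contact_force: [-0.5, -0.5, -0.6]
gripper_width: 0.0349
```

Request:
send_rows --plan '[[[0,0,0],[0,0,0]],[[0,0,0],[0,0,0]],[[-0.1,0,0],[0,0,0]],[[-0.3,0,0],[0,0,0]],[[-0.6,0,0],[0,0,0]]]' --jaw 0.5

```text
time_s: 39.6
tcp_pos: [0.5272, -0.0206, 0.1718]
eef_rot: [-169.0, 89.5, -165.1]
contact_force: [1.3, 0.1, 0.3]
gripper_width: 0.0648
```

Request:
send_rows --plan '[[[-0.2,-0.05,0],[0,0,0]],[[-0.4,-0.1,0],[0,0,0]],[[-0.5,-0.15,0],[0,0,0]],[[-0.6,-0.2,0.1],[0,0,0]],[[-0.6,-0.2,0.1],[0,0,0]]]' --jaw 1

```text
time_s: 40.1
tcp_pos: [0.5469, -0.0498, 0.2638]
eef_rot: [-156.0, 89.8, -152.1]
contact_force: [-1.2, 0.3, -0.7]
gripper_width: 0.0873
```

```bash
python3 g.py w16; python3 -c "
from h import *
go((.468,-.33,.27))"
```

```text
40.1 [ 0.5469 -0.0498  0.2638] [-1.16198349  0.2509176  -0.67657871]
rear 487 top z 0.0909 centre off mm [ 0.4 -0.6] r 0.012 slope [-0.002  0.007]
mid 544 top z 0.0909 centre off mm [-0.4 -0.4] r 0.0119 slope [0.014 0.002]
front no pin; lowest 0.043
shift [-0.046 -1.831 -0.642] turn [0. 0. 0.] | dist mm 291.0 deg 0.0
```

The medium pin stands true at 0.091. Now the short pin.

Request:
send_rows --plan '[[[0,-0.2,-0.08],[0,0,0]],[[0,-0.4,-0.16],[0,0,0]],[[0,-0.6,-0.22],[0,0,0]],[[0,-0.8,-0.28],[0,0,0]],[[0,-0.9,-0.32],[0,0,0]]]'

```text
time_s: 40.65
tcp_pos: [0.5051, -0.1887, 0.2613]
eef_rot: [-175.0, 89.5, -171.3]
contact_force: [0.1, -0.1, 0.1]
gripper_width: 0.0874
```

Request:
send_rows --plan '[[[0,-0.2,-0.08],[-0.19,0,0]],[[0,-0.4,-0.16],[-0.38,0,0]],[[0,-0.6,-0.22],[-0.57,0,0]],[[0,-0.8,-0.28],[-0.76,0,0]],[[0,-0.9,-0.32],[-0.95,0,0]]]'

```text
time_s: 41.15
tcp_pos: [0.4647, -0.3277, 0.2602]
eef_rot: [135.2, 89.4, -178.0]
contact_force: [0.6, -0.6, 0.8]
gripper_width: 0.0876
```

Request:
send_rows --plan '[[[0,0,0],[-0.19,0,0]],[[0,0,0],[-0.38,0,0]],[[0,0,0],[-0.57,0,0]],[[0,0,0],[-0.76,0,0]],[[0,0,0],[-0.95,0,0]]]'

```text
time_s: 41.65
tcp_pos: [0.4639, -0.3269, 0.2587]
eef_rot: [86.8, 89.3, 176.6]
contact_force: [0.8, 0.2, -0.4]
gripper_width: 0.0876
```

```bash
python3 f.py w17
```

```text
tray 6297 ((0.47231438755989075, -0.3249306082725525), (0.22320401668548584, 0.09488963335752487), 79.82408905029297)
short 469 c [ 0.4701 -0.4018] r 0.0118 z 0.0497 ringcol HSV [  1. 206. 210.]
shift [ 1.451 -0.056 -0.501] turn [-0.078  0.001 -0.016] | dist mm 230.0 deg 3.6
rod top 0 
[ 0.4639 -0.3269  0.2588]
```

Request:
send_rows --plan '[[[0.1,-0.056,-0.5],[-0.078,0,-0.016]],[[0.25,-0.056,-0.5],[-0.078,0,-0.016]],[[0.45,-0.056,-0.5],[-0.078,0,-0.016]],[[0.7,-0.056,-0.5],[-0.078,0,-0.016]],[[0.9,-0.056,-0.5],[-0.078,0,-0.016]]]' --jaw 0.2

```text
time_s: 42.2
tcp_pos: [0.4696, -0.4009, 0.1205]
eef_rot: [36.6, 89.8, 130.3]
contact_force: [-0.3, 0.5, -0.8]
gripper_width: 0.0547
```

```bash
python3 -c "
from h import *
t,Ro,s=pose();print(t.round(4)); go((.4702,-.4018,.044),YAW+90)"
```

```text
[ 0.4696 -0.4009  0.1205]
shift [ 0.51  -0.004 -0.008] turn [-0.005  0.004 -0.003] | dist mm 77.0 deg 0.3
```

Request:
send_rows --plan '[[[0.1,-0.004,-0.008],[-0.005,0.004,0]],[[0.25,-0.004,-0.008],[-0.005,0.004,0]],[[0.4,-0.004,-0.008],[-0.005,0.004,0]],[[0.48,-0.004,-0.008],[-0.005,0.004,0]],[[0.505,-0.004,-0.008],[-0.005,0.004,0]]]'

```text
time_s: 42.7
tcp_pos: [0.4689, -0.401, 0.0429]
eef_rot: [72.7, 89.7, 166.5]
contact_force: [-0.2, -0.0, 0.7]
gripper_width: 0.0528
```

```bash
python3 -c "
from h import *
t,Ro,s=pose();print(t.round(4),s['contact_force']); go((.4702,-.4018,.044),YAW+90)"
```

```text
[ 0.4689 -0.401   0.0429] [-0.1987316  -0.03804188  0.69663885]
shift [-0.007 -0.008 -0.006] turn [-0.002  0.002 -0.007] | dist mm 2.0 deg 0.3
```

Request:
send_rows --plan '[[[-0.007,-0.008,-0.006],[0,0,-0.007]],[[-0.007,-0.008,-0.006],[0,0,-0.007]],[[-0.007,-0.008,-0.006],[0,0,-0.007]],[[-0.007,-0.008,-0.006],[0,0,-0.007]],[[-0.007,-0.008,-0.006],[0,0,-0.007]]]'

```text
time_s: 43.2
tcp_pos: [0.4704, -0.402, 0.0446]
eef_rot: [-46.0, 89.9, 47.8]
contact_force: [0.3, -0.6, -0.4]
gripper_width: 0.0524
```

Request:
send_rows --plan '[[[0,0,0],[0,0,0]],[[0,0,0],[0,0,0]],[[0,0,0],[0,0,0]],[[0,0,0],[0,0,0]],[[0,0,0],[0,0,0]]]' --jaw -1 --force 30

```text
time_s: 43.7
tcp_pos: [0.4703, -0.4019, 0.0445]
eef_rot: [-35.9, 89.9, 57.9]
contact_force: [-0.3, -0.1, -1.1]
gripper_width: 0.0233
```

Request:
send_rows --plan '[[[0,0,0],[0,0,0]],[[0,0,0],[0,0,0]],[[0,0,0],[0,0,0]],[[0,0,0],[0,0,0]],[[0,0,0],[0,0,0]]]'

```text
time_s: 44.2
tcp_pos: [0.4703, -0.4019, 0.0445]
eef_rot: [-34.3, 89.9, 59.5]
contact_force: [-0.7, 1.5, 0.9]
gripper_width: 0.023
```

```bash
python3 -c "
from h import *
t,Ro,s=pose();print(t.round(4),s['contact_force'],s['gripper_width']); 
d=np.array([*FRONT,0])-[t[0],t[1],0]; c=np.radians(YAW); print('z',d@[np.cos(c),np.sin(c),0]/.15,'y',d@[-np.sin(c),np.cos(c),0]/.15)"
```

```text
[ 0.4703 -0.4019  0.0445] [-0.73692905  1.5299747   0.86284877] 0.023049133587458363
z 2.5240737292618394 y 0.03091357217395597
```

Request:
send_rows --plan '[[[-0.05,0,0],[0,0,0]],[[-0.2,0,0],[0,0,0]],[[-0.4,0,0],[0,0,0]],[[-0.6,0,0],[0,0,0]],[[-0.78,0,0],[0,0,0]]]'

```text
time_s: 44.7
tcp_pos: [0.4702, -0.4021, 0.1634]
eef_rot: [-53.7, 89.9, 40.0]
contact_force: [-0.1, -0.4, -1.1]
gripper_width: 0.0231
```

Request:
send_rows --plan '[[[0,0.01,0.1],[0,0,0]],[[0,0.01,0.3],[0,0,0]],[[0,0.01,0.5],[0,0,0]],[[0,0.01,0.7],[0,0,0]],[[0,0.01,0.84],[0,0,0]]]'

```text
time_s: 45.2
tcp_pos: [0.4594, -0.2744, 0.1631]
eef_rot: [-23.4, 89.9, 70.4]
contact_force: [0.0, 0.4, -1.2]
gripper_width: 0.023
```

Request:
send_rows --plan '[[[0,0.01,0.1],[0,0,0]],[[0,0.01,0.3],[0,0,0]],[[0,0.01,0.5],[0,0,0]],[[0,0.01,0.7],[0,0,0]],[[0,0.01,0.84],[0,0,0]]]'

```text
time_s: 45.7
tcp_pos: [0.4485, -0.147, 0.163]
eef_rot: [-8.7, 89.9, 85.2]
contact_force: [0.2, 0.3, -1.3]
gripper_width: 0.0234
```

Request:
send_rows --plan '[[[0,0.01,0.1],[0.19,0,0]],[[0,0.01,0.3],[0.38,0,0]],[[0,0.01,0.5],[0.57,0,0]],[[0,0.01,0.7],[0.76,0,0]],[[0,0.01,0.83],[0.95,0,0]]]'

```text
time_s: 46.2
tcp_pos: [0.4378, -0.0213, 0.1631]
eef_rot: [42.1, 89.8, 93.0]
contact_force: [0.2, -0.2, -1.1]
gripper_width: 0.0237
```

Request:
send_rows --plan '[[[0,0,0],[0.19,0,0]],[[0,0,0],[0.38,0,0]],[[0,0,0],[0.57,0,0]],[[0,0,0],[0.76,0,0]],[[0,0,0],[0.95,0,0]]]'

```text
time_s: 46.7
tcp_pos: [0.437, -0.0212, 0.1627]
eef_rot: [97.1, 89.8, 105.0]
contact_force: [0.2, -0.4, -1.5]
gripper_width: 0.0232
```

```bash
python3 -c "
from h import *
t,Ro,s=pose();print(t.round(4),s['gripper_width'],s['contact_force']); go((FRONT[0],FRONT[1]-.001,.118),YAW)"
```

```text
[ 0.437  -0.0212  0.1627] 0.023164131947487683 [ 0.24852962 -0.38118733 -1.54332154]
shift [ 0.298 -0.032  0.016] turn [ 0.088 -0.001 -0.004] | dist mm 45.0 deg 4.0
```

Request:
send_rows --plan '[[[0.05,-0.032,0.016],[0.088,0,-0.004]],[[0.1,-0.032,0.016],[0.088,0,-0.004]],[[0.2,-0.032,0.016],[0.088,0,-0.004]],[[0.28,-0.032,0.016],[0.088,0,-0.004]],[[0.28,-0.032,0.016],[0.088,0,-0.004]]]'

```text
time_s: 47.2
tcp_pos: [0.4382, -0.0258, 0.119]
eef_rot: [-166.9, 89.8, -162.8]
contact_force: [0.3, 0.4, -1.0]
gripper_width: 0.0234
```

```bash
python3 -c "
from h import *
t,Ro,s=pose();print(t.round(4),s['gripper_width'],s['contact_force']); go((FRONT[0],FRONT[1]-.001,.118),YAW)
p=r.capture('wrist');save(p,'w18.png',(120,60,480,330),2); W=cloud(p); z=W[...,2]
m=(np.hypot(W[...,0]-t[0],W[...,1]-t[1])<.03)&(z<t[2]-.02)&(z>.065)
for a in np.arange(.07,t[2]-.015,.005):
    q=m&(abs(z-a)<.0025)
    if q.sum()>10: P=W[q]; print(round(a,3),q.sum(),'y mid',((P[:,1].min()+P[:,1].max())/2-t[1]).round(4),'front edge',(P[:,0].min()-t[0]).round(4))
"
```

```text
[ 0.4382 -0.0258  0.119 ] 0.02342513982787501 [ 0.25695541  0.42899291 -1.00195178]
shift [0.006 0.001 0.011] turn [ 0.003 -0.005  0.001] | dist mm 2.0 deg 0.3
0.08 29 y mid 0.0024 front edge -0.0112
0.085 113 y mid 0.0019 front edge -0.0117
0.09 97 y mid 0.0017 front edge -0.0118
0.095 202 y mid 0.0016 front edge -0.0121
0.1 43 y mid 0.0022 front edge -0.0114
```

View pics/w18.png

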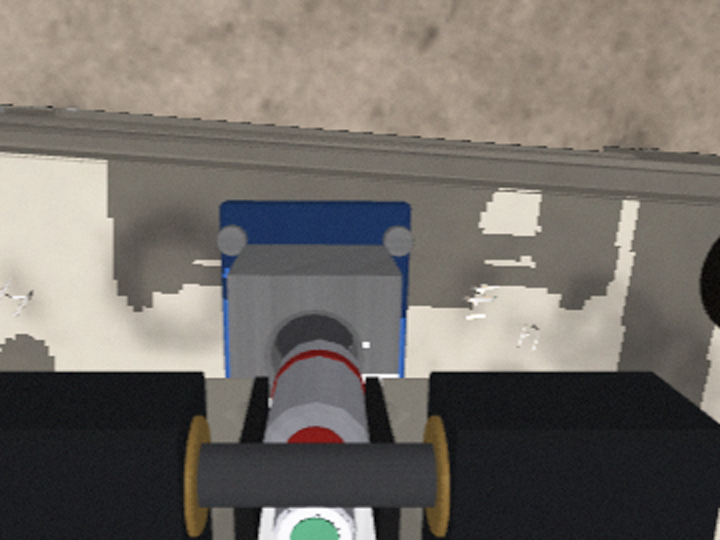

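The short (red) pin is held over the front bore at (316,350), with the bore mouth at (315,335). I'm lowering in two stages.

Request:
send_rows --plan '[[[0,-0.003,0.01],[0,-0.004,0]],[[0.04,-0.003,0.01],[0,-0.004,0]],[[0.08,-0.003,0.01],[0,-0.004,0]],[[0.12,-0.003,0.01],[0,-0.004,0]],[[0.14,-0.003,0.01],[0,-0.004,0]]]'

```text
time_s: 47.75
tcp_pos: [0.44, -0.0261, 0.0982]
eef_rot: [-117.1, 89.9, -113.1]
contact_force: [-0.2, 0.2, -1.8]
gripper_width: 0.023
```

```bash
python3 -c "
from h import *
t,Ro,s=pose();print(t.round(4),s['gripper_width'],s['contact_force']); go((.4397,-.0263,.086),YAW)"
```

```text
[ 0.44   -0.0261  0.0982] 0.02297720079302866 [-0.21276717  0.20536069 -1.83149496]
shift [ 0.081 -0.001 -0.002] turn [ 0.002 -0.001  0.001] | dist mm 12.0 deg 0.1
```

Request:
send_rows --plan '[[[0.02,0,0],[0,0,0]],[[0.04,0,0],[0,0,0]],[[0.06,0,0],[0,0,0]],[[0.08,0,0],[0,0,0]],[[0.085,0,0],[0,0,0]]]'

```text
time_s: 48.25
tcp_pos: [0.4399, -0.0262, 0.0851]
eef_rot: [-129.4, 89.9, -125.4]
contact_force: [-0.1, 0.3, -1.3]
gripper_width: 0.0232
```

```bash
python3 -c "
from h import *
t,Ro,s=pose();print(t.round(4),s['gripper_width'],s['contact_force']); go((.4397,-.0263,.084),YAW)"
```

```text
[ 0.4399 -0.0262  0.0851] 0.023171888627823715 [-0.08315682  0.3224166  -1.26000844]
shift [ 0.007 -0.    -0.001] turn [ 0.002 -0.001  0.002] | dist mm 1.0 deg 0.1
```

Request:
send_rows --plan '[[[0,0,0],[0,0,0]],[[0,0,0],[0,0,0]],[[0,0,0],[0,0,0]],[[0,0,0],[0,0,0]],[[0,0,0],[0,0,0]]]' --jaw -0.2

```text
time_s: 48.75
tcp_pos: [0.44, -0.0262, 0.0853]
eef_rot: [-120.8, 89.9, -116.8]
contact_force: [-0.2, -0.5, -0.5]
gripper_width: 0.035
```

Request:
send_rows --plan '[[[0,0,0],[0,0,0]],[[0,0,0],[0,0,0]],[[-0.1,0,0],[0,0,0]],[[-0.3,0,0],[0,0,0]],[[-0.6,0,0],[0,0,0]]]' --jaw 0.5

```text
time_s: 49.25
tcp_pos: [0.4385, -0.0266, 0.1745]
eef_rot: [-158.0, 89.7, -154.0]
contact_force: [1.1, 0.4, 0.1]
gripper_width: 0.0643
```

Request:
send_rows --plan '[[[-0.2,0,0],[0,0,0]],[[-0.4,0.1,0.2],[0,0,0]],[[-0.6,0.2,0.4],[0,0,0]],[[-0.65,0.3,0.6],[0,0,0]],[[-0.65,0.35,0.7],[0,0,0]]]' --jaw 1

```text
time_s: 49.75
tcp_pos: [0.5426, 0.0347, 0.2727]
eef_rot: [-148.8, 89.8, -144.7]
contact_force: [-0.4, 0.5, -0.1]
gripper_width: 0.0875
```

```bash
python3 g.py w19; cat > k.py <<'E'
from h import *
from c import knob
p=r.capture('wrist'); knob(p,cloud(p))
p=r.capture('top'); W=cloud(p); z=W[...,2]
m=(z>.14)&(z<.17)&(np.hypot(W[...,0]-.617,W[...,1]+.199)<.03); print('rod top(top cam)',m.sum(),np.nanmean(W[m],0).round(4) if m.any() else '')
go((.579,.1145,.132),YAW)
E
python3 k.py
```

```text
49.75 [0.5426 0.0347 0.2727] [-0.35808689  0.4696463  -0.12549945]
rear 465 top z 0.0909 centre off mm [ 0.4 -0.3] r 0.012 slope [ 0.013 -0.002]
mid 513 top z 0.0908 centre off mm [-0.8 -0.2] r 0.012 slope [-0.002 -0.003]
front 589 top z 0.0908 centre off mm [0.9 0.3] r 0.0119 slope [ 0.011 -0.002]
knob 388 [0.5776 0.1108 0.1401] ztop 0.1399
rod top(top cam) 63 [ 0.6246 -0.2031  0.154 ]
shift [0.915 0.523 0.306] turn [ 0.002 -0.01   0.003] | dist mm 165.0 deg 0.5
```

All three pins stand right. The rod's top looks about 9 mm off its earlier place, so I'm checking its lean from close by before moving the sleeve.

Request:
send_rows --plan '[[[0,-0.15,0.01],[0,-0.01,0]],[[0,-0.3,0.03],[0,-0.01,0]],[[0,-0.5,0.05],[0,-0.01,0]],[[0,-0.65,0.07],[0,-0.01,0]],[[0,-0.72,0.08],[0,-0.01,0]]]'

```text
time_s: 50.4
tcp_pos: [0.558, -0.0752, 0.2695]
eef_rot: [-121.9, 89.8, -118.0]
contact_force: [-0.4, 1.1, -0.5]
gripper_width: 0.0874
```

Request:
send_rows --plan '[[[0,-0.15,0.01],[0,0,0]],[[0,-0.3,0.03],[0,0,0]],[[0,-0.5,0.05],[0,0,0]],[[0,-0.65,0.07],[0,0,0]],[[0,-0.72,0.08],[0,0,0]]]'

```text
time_s: 50.9
tcp_pos: [0.5766, -0.1836, 0.2692]
eef_rot: [-137.9, 89.8, -134.1]
contact_force: [-0.5, 0.7, -1.0]
gripper_width: 0.0875
```

```bash
sed -i 's/save(p,.w5.png.)/save(p,"w20.png",(20,100,420,300),2)/' e.py; python3 e.py
```

```text
handle top 504 [ 0.6262 -0.1997  0.1561] ((0.6265080571174622, -0.20016472041606903), (0.017430756241083145, 0.021881094202399254), 2.658402442932129)
((0.6285502314567566, -0.2000298798084259), 0.01108356099575758)
shift [ 0.874 -0.126  0.34 ] turn [-0.002 -0.004  0.004] | dist mm 142.0 deg 0.3
handle low 390 [ 0.6194 -0.1979  0.1356] ((0.6215442419052124, -0.1985967755317688), (0.021605627611279488, 0.011838667094707489), 84.96626281738281)
stand top 826 [ 0.616  -0.195   0.0594] ((0.6194285750389099, -0.19558437168598175), (0.03637060895562172, 0.03631754219532013), 27.990049362182617)
[ 0.5768 -0.1841  0.2691]
```

View pics/w20.png

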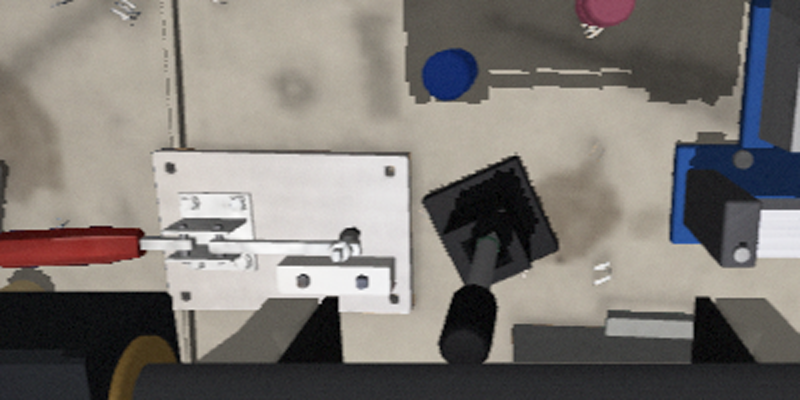

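The rod leans inside its square hole: the handle is at (468,330), the stand at (490,215). That is about 0.08 rad, the full slack of the hole and under the 0.12 limit. It is fully down, so it passes. Going back to the knob.

Request:
send_rows --plan '[[[0,0.2,0.02],[0,0,0]],[[0,0.4,0.04],[0,0,0]],[[0,0.65,0.06],[0,0,0]],[[0,0.85,0.075],[0,0,0]],[[0,0.99,0.075],[0,0,0]]]'

```text
time_s: 51.45
tcp_pos: [0.5775, -0.0327, 0.2685]
eef_rot: [-142.1, 89.8, -138.2]
contact_force: [0.9, -0.3, -0.6]
gripper_width: 0.088
```

Request:
send_rows --plan '[[[0,0.2,0.02],[0,0,0]],[[0,0.4,0.04],[0,0,0]],[[0,0.65,0.06],[0,0,0]],[[0,0.85,0.075],[0,0,0]],[[0,0.95,0.075],[0,0,0]]]'

```text
time_s: 51.95
tcp_pos: [0.5781, 0.1128, 0.2679]
eef_rot: [-148.3, 89.8, -144.3]
contact_force: [0.4, -0.2, -0.8]
gripper_width: 0.0876
```

```bash
python3 c.py 2>/dev/null| grep knob;  python3 -c "
from h import *
print(pose()[0].round(4)); go((.579,.1147,.132),YAW)"
```

```text
knob 708 [0.5793 0.1151 0.1404] ztop 0.1404
knob 53 [0.5765 0.1119 0.14  ] ztop 0.1399
[0.5782 0.1122 0.2679]
shift [0.906 0.019 0.01 ] turn [ 0.003 -0.005  0.003] | dist mm 136.0 deg 0.3
```

Request:
send_rows --plan '[[[0.15,0.02,0.01],[0,0,0]],[[0.35,0.02,0.01],[0,0,0]],[[0.6,0.02,0.01],[0,0,0]],[[0.8,0.02,0.01],[0,0,0]],[[0.89,0.02,0.01],[0,0,0]]]' --jaw 0.4

```text
time_s: 52.55
tcp_pos: [0.5772, 0.1134, 0.1316]
eef_rot: [-154.2, 89.5, -150.3]
contact_force: [-0.3, 0.2, -1.0]
gripper_width: 0.0618
```

```bash
python3 -c "
from h import *
print(pose()[0].round(4)); go((.5793,.1149,.132),YAW)"
```

```text
[0.5772 0.1134 0.1316]
shift [-0.003  0.009  0.015] turn [ 0.001 -0.01   0.005] | dist mm 3.0 deg 0.5
```

Request:
send_rows --plan '[[[0,0.009,0.014],[0,-0.01,0.005]],[[0,0.009,0.014],[0,-0.01,0.005]],[[0,0.009,0.014],[0,-0.01,0.005]],[[0,0.009,0.014],[0,-0.01,0.005]],[[0,0.009,0.014],[0,-0.01,0.005]]]'

```text
time_s: 53.05
tcp_pos: [0.5797, 0.1151, 0.1327]
eef_rot: [27.0, 89.9, 31.0]
contact_force: [0.0, -0.7, -0.7]
gripper_width: 0.0613
```

Request:
send_rows --plan '[[[0,0,0],[0,0,0]],[[0,0,0],[0,0,0]],[[0,0,0],[0,0,0]],[[0,0,0],[0,0,0]],[[0,0,0],[0,0,0]]]' --jaw -1 --force 40

```text
time_s: 53.55
tcp_pos: [0.5796, 0.115, 0.1326]
eef_rot: [23.4, 89.9, 27.4]
contact_force: [0.1, -2.2, -0.6]
gripper_width: 0.0266
```

Request:
send_rows --plan '[[[0,0,0],[0,0,0]],[[0,0,0],[0,0,0]],[[0,0,0],[0,0,0]],[[0,0,0],[0,0,0]],[[0,0,0],[0,0,0]]]'

```text
time_s: 54.05
tcp_pos: [0.5796, 0.115, 0.1326]
eef_rot: [21.9, 89.9, 25.8]
contact_force: [-0.8, -0.7, -0.2]
gripper_width: 0.0243
```

Request:
send_rows --plan '[[[0,0,0],[0,0,0]],[[-0.02,0,0],[0,0,0]],[[-0.05,0,0],[0,0,0]],[[-0.087,0,0],[0,0,0]],[[-0.087,0,0],[0,0,0]]]'

```text
time_s: 54.55
tcp_pos: [0.5795, 0.115, 0.1454]
eef_rot: [34.0, 89.9, 38.0]
contact_force: [5.6, -0.0, -10.7]
gripper_width: 0.0246
```

```bash
python3 -c "
from h import *
t,Ro,s=pose();print(t.round(4),s['contact_force'],s['gripper_width']); go((.5875,-.0157,.144),YAW)"
```

```text
[0.5795 0.115  0.1454] [  5.62844046  -0.0450071  -10.66124001] 0.024578428133149557
shift [ 0.009 -0.873 -0.007] turn [ 0.001  0.001 -0.001] | dist mm 131.0 deg 0.1
```

Request:
send_rows --plan '[[[0,-0.08,0],[0,0,0]],[[0,-0.18,0],[0,0,0]],[[0,-0.28,-0.002],[0,0,0]],[[0,-0.38,-0.003],[0,0,0]],[[0,-0.45,-0.003],[0,0,0]]]'

```text
time_s: 55.05
tcp_pos: [0.584, 0.0476, 0.1447]
eef_rot: [51.3, 89.9, 55.2]
contact_force: [4.6, 2.1, -10.5]
gripper_width: 0.0248
```

```bash
python3 -c "
from h import *
t,Ro,s=pose();print(t.round(4),s['contact_force'],s['gripper_width']); go((.5878,-.0156,.145),YAW)"
```

```text
[0.584  0.0476 0.1447] [  4.62464272   2.05349895 -10.46467755] 0.024833812400811665
shift [-0.003 -0.422 -0.004] turn [ 0.001  0.002 -0.002] | dist mm 63.0 deg 0.1
```

Request:
send_rows --plan '[[[0,-0.1,0],[0,0,0]],[[0,-0.2,0],[0,0,0]],[[0,-0.32,-0.002],[0,0,0]],[[0,-0.4,-0.004],[0,0,0]],[[0,-0.421,-0.004],[0,0,0]]]'

```text
time_s: 55.55
tcp_pos: [0.5882, -0.0162, 0.1441]
eef_rot: [47.7, 89.8, 51.6]
contact_force: [5.1, 1.5, -11.7]
gripper_width: 0.0245
```

```bash
python3 -c "
from h import *
t,Ro,s=pose();print(t.round(4),s['contact_force'],s['gripper_width']); go((.5878,-.0156,.133),YAW)"
```

```text
[ 0.5882 -0.0162  0.1441] [  5.07052205   1.50883407 -11.67041371] 0.024476355709199864
shift [ 0.074  0.004 -0.003] turn [-0.     0.003 -0.003] | dist mm 11.0 deg 0.2
```

Request:
send_rows --plan '[[[0,0.004,-0.002],[0,0,0]],[[0.03,0.004,-0.002],[0,0,0]],[[0.05,0.004,-0.002],[0,0,0]],[[0.074,0.004,-0.002],[0,0,0]],[[0.074,0.004,-0.002],[0,0,0]]]'

```text
time_s: 56.05
tcp_pos: [0.5882, -0.0159, 0.1328]
eef_rot: [39.3, 89.8, 43.2]
contact_force: [4.0, -1.1, -8.8]
gripper_width: 0.0244
```

Request:
send_rows --plan '[[[0,0,0],[0,0,0]],[[0,0,0],[0,0,0]],[[0,0,0],[0,0,0]],[[0,0,0],[0,0,0]],[[0,0,0],[0,0,0]]]' --jaw 1

```text
time_s: 56.55
tcp_pos: [0.5881, -0.0158, 0.1331]
eef_rot: [37.4, 89.8, 41.3]
contact_force: [1.3, -0.3, -0.2]
gripper_width: 0.0586
```

Request:
send_rows --plan '[[[-0.2,0,0],[0,0,0]],[[-0.4,0,0],[0,0,0]],[[-0.6,0,0],[0,0,0]],[[-0.8,0,0],[0,0,0]],[[-0.95,0,0],[0,0,0]]]'

```text
time_s: 57.05
tcp_pos: [0.588, -0.0162, 0.278]
eef_rot: [25.7, 89.7, 29.6]
contact_force: [0.7, 0.2, -0.2]
gripper_width: 0.087
```

```bash
python3 c.py 2>/dev/null| grep knob;  python3 -c "
from h import *
t,Ro,s=pose();print(t.round(4),s['time_s'],s['contact_force'],s['gripper_width']); p=r.capture('wrist'); save(p,'w21.png')"
```

```text
knob 661 [ 0.5879 -0.0146  0.1404] ztop 0.1405
knob 46 [ 0.5851 -0.0161  0.1397] ztop 0.1396
[ 0.5892 -0.0161  0.2797] 57.15 [-0.18436774  0.59412499  0.28790074] 0.08751331944343764
```

View pics/w21.png

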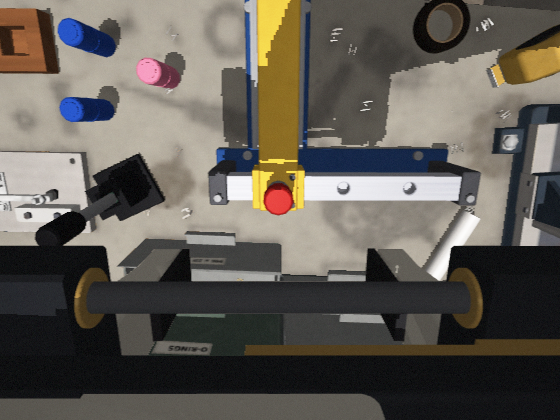

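The sleeve is back at the first hole: the knob at (278,198) has its top at 0.1405, the same as at the start. The cover arm is over the bores, and nothing else has moved. I'm handing in.

```bash
python3 -c "
from plant import r
print(r.close_job())"
```

```text
the job is handed in; nothing more can be done
None
```

The job is done and handed in at about 57 s of the 200 s allowed; no verdict was given.

- **Sleeve and plunger:** I slid the sleeve to the far hole and locked it there. At the end I brought it back and let the plunger drop into the first hole. The final knob reading was within about 1 mm of where it started, at the same height (0.1405 m against 0.1403 m).
- **Bores:** I sounded them in order from the rail. The rear bore is 28 mm and the front 16 mm, both by touch. The rod went more than 39 mm down the middle bore without touching bottom, so it is the 40 mm one; the camera depths agreed for all three.
- **Pins:** All three were present. The medium pin is in the rear bore, the long in the middle and the short in the front. Before I closed the cover arm, each was upright, centred within 1 mm and about 31 mm proud by camera (limits 26 to 34 mm).
- **Pins under the arm:** I did not see the pins again once the arm covered them.

Two things went less than cleanly:
- **Long pin:** it caught on the bore rim on the way in, with 44 N at the wrist (limit 120 N). I re-centred it and it seated correctly.
- **Depth rod:** it is fully down in its stand but leans by about 0.08 rad, which is the slack of the hole. The limit is 0.12 rad, so I left it.

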